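# Weekly RCD test and posting the check cards

## Task

Do the weekly safety check of the bench supply: press the yellow test button so that the RCD's lever drops, then lift the lever fully back up. Once the supply is back on, and not before, post every check card lying on the table through the slot of the record box, so that each has dropped right inside. Leave the mug, the dropper bottle and the jar where they stand.

Things in the scene. Friction and masses are not known exactly. Their poses are not given: they have to be found in the camera images.
- console: Bench supply console fixed to the table: grey wedge-shaped housing, 210 mm wide (y), 93 mm tall at the back; its panel slopes up away from the robot at 25 degrees to the table, a mains outlet on each side of an off-white RCD (safety switch) in the middle. Origin on the table straight below the panel's centre, where the panel is 65 mm high; x points away from the robot.
- rcd_face (a point): Centre of the top of the RCD's raised band (46 mm along the slope x 72 mm wide), 79 mm above the table, 15 mm off the panel. z points straight out of the panel, x up the slope, y along the panel. The RCD's shoulders, 20 mm long above and below the band along the slope, are 8 mm lower than the band.
- test_top (a point): Centre of the top of the RCD's round yellow test button, 16 mm across, standing 9.5 mm out of the band at y = +24 mm of rcd_face; it goes straight in along rcd_face's -z. Axes as rcd_face.
- test (a joint): Test button: 0 out, 0.006 m fully in (about 3.5 N); springs back. Pressing it fully trips the RCD: the lever drops.
- lever_tip (a point): Middle of the free end of the RCD's blue toggle lever, 8 mm thick, 20 mm wide (along rcd_face's y). It pivots about an axis along rcd_face's y, through x = 0, y = -18 mm, z = -9 mm of rcd_face, 36 mm from its free end. Up (on) it leans 25 degrees up the slope from rcd_face's z; dropped, 25 degrees down the slope, towards the robot. Its end then stands 23 mm above the band.
- lever (a joint): RCD lever: 0 rad up (on), 0.873 rad dropped (tripped). A toggle: it snaps to the nearer end from either side of half-way. Less than 1 N at its end moves it; it cannot stay up while the test button is held in.
- record_box: Record box fixed to the table: cream sheet steel, dark-blue lid, 170 mm wide (y), 197 mm tall. Origin on the table below the slot's outer plane; x points into the box, away from the robot. Inside: x -8 to 226 mm, y +-81 mm, floor 4 mm up, with a deflector below the slot. A flat dark-blue posting ledge stands out below the slot: x -76 to -8 mm, as wide as the box, its top 165 mm above the table.
- slot (a point): Centre of the posting slot, at the outer plane of the 4 mm thick face plate, 170 mm above the table; axes as record_box: push along +x. It is 67 mm wide (y), 10 mm high: from the level of the ledge's top to 175 mm; the box ends at 197 mm. Between the ledge's inner edge and the plate is an 8 mm gap down into the box: a card whose middle has passed that edge tips and drops in.
- card1_mid (a point): Centre of a check card in a rigid holder with green rim, 100 mm long (its x), 62 mm wide (its y), 6 mm thick (its z), 45 g, lying flat on the table at the start; either end may go first and either side up. None when there is no such card today.
- card2_mid (a point): Centre of a check card in a rigid holder with red rim, 100 mm long (its x), 62 mm wide (its y), 6 mm thick (its z), 45 g, lying flat on the table at the start; either end may go first and either side up. None when there is no such card today.
- card3_mid (a point): Centre of a check card in a rigid holder with blue rim, 100 mm long (its x), 62 mm wide (its y), 6 mm thick (its z), 45 g, lying flat on the table at the start; either end may go first and either side up. None when there is no such card today.
- card4_mid (a point): Centre of a check card in a rigid holder with orange rim, 100 mm long (its x), 62 mm wide (its y), 6 mm thick (its z), 45 g, lying flat on the table at the start; either end may go first and either side up. None when there is no such card today.
- card5_mid (a point): Centre of a check card in a rigid holder with yellow rim, 100 mm long (its x), 62 mm wide (its y), 6 mm thick (its z), 45 g, lying flat on the table at the start; either end may go first and either side up. None when there is no such card today.
- card6_mid (a point): Centre of a check card in a rigid holder with grey rim, 100 mm long (its x), 62 mm wide (its y), 6 mm thick (its z), 45 g, lying flat on the table at the start; either end may go first and either side up. None when there is no such card today.
- mug: White mug, 78 mm across, 95 mm tall, origin under its centre. Not part of the job.
- dropper: Small amber dropper bottle, 29 mm across, 68 mm tall; origin under its centre. Not part of the job.
- jar: Pink cosmetics jar, 62 mm across, 40 mm tall; origin under its centre. Not part of the job.
Not all that is in view belongs to the job. What is shaped like the part that bears card4_mid but black or pink is not meant. Leave any pink look-alike of the part that bears card2_mid alone.

How it is judged:
By the outcome, as a careful person would: the job done as asked, in the order asked, and still so for the second after the job is handed in, with the robot touching nothing.
Of card1, card2, card3, card4, card5, card6 only 4 to 6 are there at a start; the rules pass over those that are not, and their reading is None.
At some moment in a run one of card1, card2, card3, card4, card5, card6 may be knocked a few centimetres aside while the robot is not near it.
It also fails if it takes over 210 s, if anything falls off the work surface, if the arm or the gripper's body presses on something with over 40 N, if the wrist force passes 120 N, or if a joint passes its speed limit or range.

## Robot

A 7-joint arm with a two-finger parallel gripper is mounted at the origin on the work surface. World frame = base frame: x ahead of the robot, y to its left, z up, the work surface at z = 0. Lengths are in mm, angles in rad, forces in N, time in s.
With the tool pointing down it reaches from about 425 to 825 mm from the base axis. Payload 3.6 kg.
Tool frame: the origin (TCP) lies at the very end of the fingers, on their centre line; the grasp point (between the pads) lies bot.hold_point_z behind it (bot.hold_point_z is the distance from the TCP to the grasp point, in mm); z points along the fingers, y is the line along which they close (so a half turn about z gives the same grasp; the last joint's range is limited). The gripper opens to 85 mm and grips with 20 to 120 N. Pads are 22 mm wide; open, the fingers measure 114 mm over their backs; the gripper's body (76 mm by 85 mm) begins 54 mm behind the grasp point. The pads swing forward as they close: fully open they stand 13 mm farther back than shut.
Start: joints at [-0.026, 0.615, -0.013, 1.423, 0.008, 1.103, -0.04], TCP at [649.971, 0.023, 231.297] pointing down, gripper open.
Joint ranges: [-3.12, 3.12], [-0.3, 2.06], [-1.34, 1.32], [0.26, 2.42], [-1.36, 4.5], [0.01, 1.98], [-2.84, 2.84]. Speed limits (rad/s): [2.79, 2.79, 3.14, 3.14, 3.14, 3.14, 3.14].

## Interface

Orientations are given as [roll, pitch, yaw] about the fixed x, y, z axes, in that order (R = Rz(yaw) Ry(pitch) Rx(roll)).
In Python, from workcell import bot gives the robot as it stands.
- The arm moves only by the tool jog_arm, never from a script. Its argument "targets" is text: rows parted by semicolons, each of 7 numbers parted by spaces: the shift along the world's x, y, z in m, then the turn, a rotation vector about the world's x, y, z in degrees, then the gripper command: -1 is shut, 1 is fully open, values between are in proportion. In form: tx ty tz ax ay az jaw; .... A call has 1 to 12 rows; each row shifts and turns the commanded pose from where the row before left it; what a row does not reach is not made up. A row lasts 1/10 s, in which the tool goes at most 50 mm and 8.59 degrees, less where a joint would pass 70% of its speed; a pose out of reach is approached as far as the arm can. A call with a gripper value outside its range is refused whole. The fingers move at their own pace and stop on an object; "newtons" is the grip in N (left out, the last holds). Time passes only in rows, so rows that do not move let the fingers close. It gives the time, the measured TCP pose, the force, the opening and the grip force at its end, in the units of the state.
- bot.sense(): the state, without advancing time (a new reading comes with each control period).
- bot.snapshot(name): name is "scene" or "side" or "wrist"; returns the picture (400x640x3 uint8, red, green, blue); there is no depth.
- bot.get_calibration(name): a dict with "camera_matrix" (3x3 intrinsics, pixels), "distortion" ([k1, k2, p1, p2, k3] as OpenCV has them; the pictures are not rectified), "position" and "rotation" of the camera in the world. Camera axes: x right, y down, z forward; pixel columns grow to the right and rows downward; lengths in mm; the calibration is good to about 2 mm. A picture is of the moment at which its call begins: read the wrist's pose just before it. get_calibration takes no time and is no camera call; for the wrist camera it gives the pose at the moment of the call.
- bot.finish_job(): hands the job in; it is judged then, once.
The state is a dict: "time_s": time; "joints": joint angles; "dq": joint speeds; "joint_torque": joint torques, N m; "tool_pos": TCP position; "eef_rot": TCP orientation; "wrist_force": force on the tool from outside, world axes, zero at the start; "wrist_torque": the same for the moment, N m; "finger_gap": finger opening in mm; "grip_force": force on a finger pad.
Only numpy, scipy, OpenCV 4.12 (cv2) and the standard library are available. Lean on these libraries where they do the work, as an engineer would, in place of code of your own. Each camera call takes 0.05 s, during which the arm holds its last target. There are 200 camera calls.

## Working session

There is one attempt and no reset: what is moved stays moved. The work goes in short steps, Python scripts to look and compute and a tool call to move; the robot and the scene stay as the last step left them, time stands still between calls to the robot, and variables do not carry over. Pictures are saved under pics/ and viewed, at most 14 in all, crops included, and the job is handed in when it is done.

Besides the shell and the picture viewer there is one more tool, called after "Call:" by a JSON object that holds its "fn" and its "kwargs". jog_arm: Moves the arm, as the interface text tells. Its arguments: {"type":"object","properties":{"targets":{"type":"string"},"newtons":{"type":"number"}},"required":["targets"]}

```bash
mkdir -p pics; ls; cat > h.py <<'E'
import numpy as np, cv2
from scipy.spatial.transform import Rotation as R
from workcell import bot
def cal(n):
    c=bot.get_calibration(n); K=np.array(c["camera_matrix"],float); D=np.array(c["distortion"],float)
    return K,D,np.array(c["position"],float),np.array(c["rotation"],float)
def rays(c,px):
    K,D,p,Rm=c; u=cv2.undistortPoints(np.array(px,float).reshape(-1,1,2),K,D).reshape(-1,2)
    return np.c_[u,np.ones(len(u))]@Rm.T
def onz(c,px,z):
    d=rays(c,px); p=c[2]; return p+d*((z-p[2])/d[:,2])[:,None]
def proj(c,P):
    K,D,p,Rm=c; q=(np.array(P,float).reshape(-1,3)-p)@Rm
    return cv2.projectPoints(q.reshape(-1,1,3),np.zeros(3),np.zeros(3),K,D)[0].reshape(-1,2)
def snap(n,f=None):
    c=cal(n); im=bot.snapshot(n)[:,:,::-1].copy()
    if f: cv2.imwrite('pics/'+f+'.png',im)
    return c,im
E
python3 - <<'E'
from h import *
for n in ("scene","side","wrist"):
    c,im=snap(n,n+"0"); print(n,c[0].tolist(),c[1],c[2],c[3].round(3).tolist())
s=bot.sense(); print(s,bot.hold_point_z)
E
```

```text
pics
scene [[508.0670146481838, 0.0, 322.47271380199373], [0.0, 508.0670146481838, 194.6490017034804], [0.0, 0.0, 1.0]] [0.00161684 0.         0.         0.         0.        ] [1417.41129162 -673.17814346 1164.60704409] [-2.329, -0.018, 0.948]
side [[478.8530203440239, 0.0, 313.02715514571776], [0.0, 478.8530203440239, 201.9059437160622], [0.0, 0.0, 1.0]] [-0.13443687  0.          0.          0.          0.        ] [ 27.13334378 945.89243017 778.40731343] [-2.117, -0.018, -2.607]
wrist [[316.581324805445, 0.0, 320.51626105708095], [0.0, 316.581324805445, 196.0797987663252], [0.0, 0.0, 1.0]] [-0.007634  0.        0.        0.        0.      ] [649.83579401  76.12728583 373.20230806] [2.838, 0.002, 0.0]
{'time_s': 0.15, 'joints': array([-0.02651355,  0.61572137, -0.01258293,  1.42453371,  0.00807371,
        1.10339048, -0.04040813]), 'dq': array([-0.00127553, -0.00270907,  0.00018031, -0.00545045,  0.00122941,
        0.00113448, -0.00034122]), 'joint_torque': array([ 9.62922204e-04, -4.69657230e+01,  2.59976937e-01, -1.71251339e+01,
        1.01253757e-02,  7.07855565e-03,  2.07303725e-05]), 'tool_pos': array([6.49416737e+02, 1.27127436e-02, 2.30387611e+02]), 'eef_rot': array([-3.13958940e+00,  1.42371735e-05,  1.57082645e+00]), 'wrist_force': array([-0.26120377, -1.21372097, -0.03507054]), 'wrist_torque': array([ 0.03385174,  0.04571286, -0.00390779]), 'grip_force': 0.0, 'finger_gap': 85.20836325299554} 18.700000000000003
```

View pictures.

```bash
sed -i 's/np.array(c\["rotation"\],float)/R.from_euler("xyz",c["rotation"]).as_matrix()/' h.py
```

```text
(no output)
```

View pics/scene0.png

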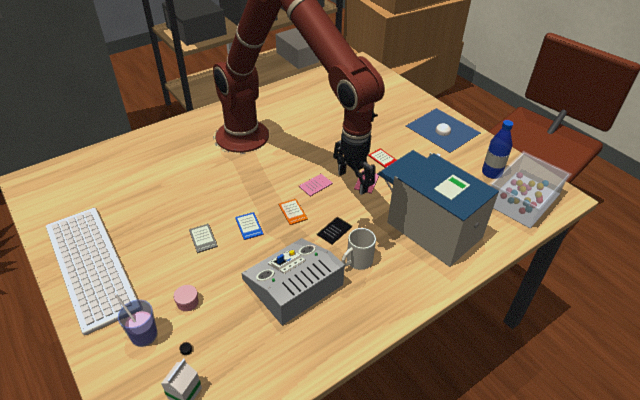

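View pics/side0.png

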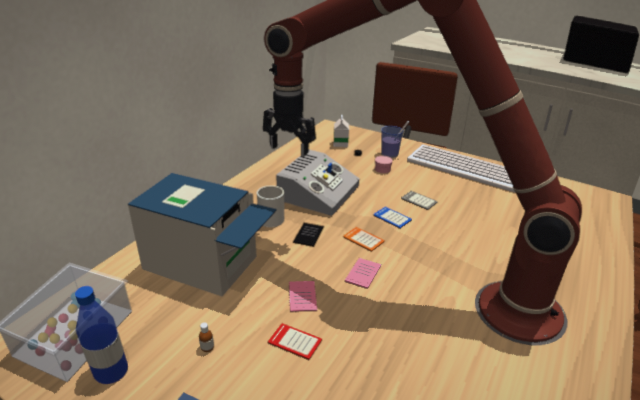

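View pics/wrist0.png

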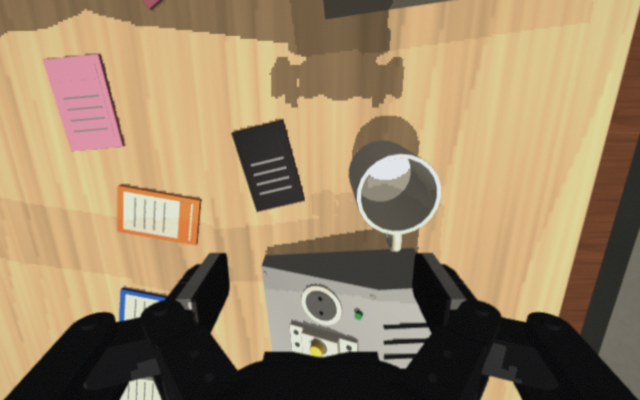

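```bash
python3 - <<'E'
from h import *
a=cv2.imread('pics/scene0.png');b=cv2.imread('pics/side0.png')
def cr(i,x,y,s,w=400,h=300):
    return cv2.resize(i[y:y+int(h/s),x:x+int(w/s)],(w,h),interpolation=cv2.INTER_CUBIC)
top=np.hstack([cr(a,238,230,3.33),cr(b,270,145,4)])
bot_=np.hstack([cr(a,375,145,2.5),cr(b,125,165,2.5)])
cv2.imwrite('pics/comp1.png',np.vstack([top,bot_]))
# cards
for n,i in(('scene',a),('side',b)):
    c=cal(n);h=cv2.cvtColor(i,cv2.COLOR_BGR2HSV)
    for k,(lo,hi) in dict(red=((0,190,120),(4,255,255)),orange=((7,200,150),(14,255,255)),blue=((105,190,120),(120,255,255)),green=((45,120,60),(85,255,255)),yellow=((24,170,150),(33,255,255))).items():
        m=cv2.inRange(h,lo,hi); nn,l,st,ce=cv2.connectedComponentsWithStats(m,connectivity=8)
        for j in range(1,nn):
            if st[j,4]>12: print(n,k,st[j],ce[j].round(),onz(c,[ce[j]],6)[0].round())
E
```

```text
scene red [369 154  26  13  42] [383. 162.] [419. 335.   6.]
scene orange [286 214  21  10  58] [295. 219.] [477. -79.   6.]
scene blue [504 121   9   5  36] [508. 123.] [518. 898.   6.]
scene blue [236 218  27  21  79] [249. 232.] [ 443. -224.    6.]
scene green [450 178  15  10  60] [457. 182.] [649. 472.   6.]
scene green [165 392  14   8  25] [171. 396.] [ 788. -630.    6.]
scene yellow [289 250   5   4  13] [291. 252.] [ 583. -162.    6.]
side red [269 324  52  35 263] [290. 341.] [415. 360.   6.]
side orange [344 229  16  11  30] [352. 234.] [482. -64.   6.]
side orange [370 241  13   9  20] [376. 245.] [401. -51.   6.]
side blue [ 76 287  16  11 137] [ 84. 292.] [917. 502.   6.]
side green [335 138  13   4  30] [341. 140.] [ 810. -623.    6.]
side green [169 197  17   7  55] [177. 200.] [1028.   64.    6.]
```

View pics/comp1.png

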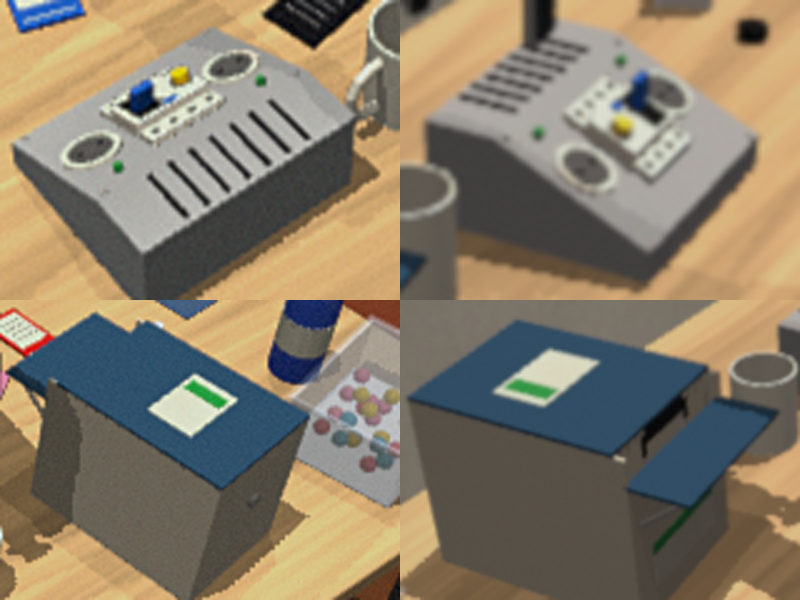

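```bash
python3 - <<'E'
from h import *
S,D=cal('scene'),cal('side')
def tri(a,b):
    A=[];B=[]
    M=np.zeros((3,3));v=np.zeros(3)
    for c,p in((S,a),(D,b)):
        d=rays(c,[p])[0];d/=np.linalg.norm(d);P=np.eye(3)-np.outer(d,d);M+=P;v+=P@c[2]
    X=np.linalg.solve(M,v); return X.round(1),(proj(S,X)[0]-a).round(1),(proj(D,X)[0]-b).round(1)
print('btn',tri((292.4,252.5),(325.5,176.2)))
print('outL',tri((307.1,249.8),(316.75,187)))
print('outR',tri((265.6,275),(338,168.3)))
print('ledL',tri((238+262/3.33,230+80/3.33),(270+138/4,145+132/4)))
print('ledR',tri((238+118/3.33,230+167/3.33),(270+220/4,145+60/4)))
print('lid side',onz(D,[(173,173),(247.8,191.8),(210.2,227.8),(129,204.2)],197).round(0).tolist())
print('lid scene',onz(S,[(433,153.8),(498.2,193),(463.8,220.2),(397,177)],197).round(0).tolist())
print('ledge side',onz(D,[(251,204.2),(275.8,209.8),(241.8,247),(217,240.2)],165).round(0).tolist())
print('ledge scene',onz(S,[(413.8,151),(380.2,173)],165).round(0).tolist())
# cards grey etc in scene
print('grey',onz(S,[(203,238)],6),onz(D,[(419.5,200)],6))
print('blue',onz(S,[(249,226)],6),onz(D,[(392.5,217)],6))
print('orange',onz(S,[(292.5,211.5)],6),onz(D,[(364,239)],6))
print('red',onz(S,[(383,157)],6),onz(D,[(295,341)],6))
E
```

```text
btn (array([ 643.6, -195.3,   83.9]), array([0., 0.]), array([ 0., -0.]))
outL (array([ 646.9, -148.5,   67.1]), array([0., 0.]), array([ 0., -0.]))
outR (array([ 652.9, -290.7,   66.2]), array([-0.8, -0.4]), array([-0.7,  0.2]))
ledL (array([ 688.6, -145.2,   87.4]), array([0., 0.]), array([ 0., -0.]))
ledR (array([ 696.7, -288.2,   86.8]), array([0.4, 0.2]), array([ 0.3, -0.1]))
lid side [[887.0, 188.0, 197.0], [663.0, 161.0, 197.0], [638.0, 327.0, 197.0], [864.0, 356.0, 197.0]]
lid scene [[643.0, 320.0, 197.0], [873.0, 346.0, 197.0], [891.0, 188.0, 197.0], [660.0, 157.0, 197.0]]
ledge side [[654.0, 162.0, 165.0], [589.0, 151.0, 165.0], [566.0, 312.0, 165.0], [627.0, 322.0, 165.0]]
ledge scene [[572.0, 312.0, 165.0], [593.0, 155.0, 165.0]]
grey [[ 385.64169901 -351.3367985     6.        ]] [[ 382.99690079 -345.88472498    6.        ]]
blue [[ 421.53483744 -212.73419071    6.        ]] [[ 418.31100634 -207.28719471    6.        ]]
orange [[445.43303524 -67.25773693   6.        ]] [[442.54097651 -60.38007108   6.        ]]
red [[400.08725874 352.5580624    6.        ]] [[406.15449509 353.20916831   6.        ]]
```

Scene, side and wrist pictures: cards on the table are red (scene 383,157), orange (292,211), blue (249,226) and grey (203,238). The look-alikes are black (334,230) and pink (316,184 and 365,185), which I leave alone. No green or yellow card is in view. The console's yellow button is at scene (292,252) with the blue lever up beside it. The box slot and ledge are at side (245,220).

First, the RCD.

Call:
{"fn": "jog_arm", "kwargs": {"targets": "-0.0056 -0.0394 -0.016 0 0 2.9 -1; -0.0056 -0.0394 -0.016 0.42 -8.33 0 -1; -0.0056 -0.0394 -0.016 0.42 -8.33 0 -1; -0.0056 -0.0394 -0.016 0.42 -8.33 0 -1; -0.0056 -0.0394 -0.016 0 0 0 -1; 0 0 0 0 0 0 -1; 0 0 0 0 0 0 -1; 0 0 0 0 0 0 -1"}}

```text
time_s: 0.95
tool_pos: [626.9, -178.4, 156.9]
eef_rot: [2.764, -0.007, 1.627]
wrist_force: [-0.1, 0.9, 0.3]
finger_gap: 0.2
grip_force: 0.0
```

```bash
cat > rcd.py <<'E'
from h import *
def frame(x,y,yaw):
    Rz=R.from_euler('z',yaw,degrees=True).as_matrix()
    X=Rz@[np.cos(.43633),0,np.sin(.43633)];Z=Rz@[-np.sin(.43633),0,np.cos(.43633)];Y=Rz@[0,1,0]
    o=np.array([x,y,65.])+15*Z
    return o,np.c_[X,Y,Z]
E
python3 - <<'E'
from rcd import *
c,im=snap('wrist','w1')
o,F=frame(650,-219.6,2.9)
pts=dict(face=(0,0,0),test=(0,24,9.5),c1=(23,36,0),c2=(23,-36,0),c3=(-23,36,0),c4=(-23,-36,0),tipup=(15.2,-18,23.6))
for k,v in pts.items():
    p=proj(c,o+F@np.array(v))[0]; print(k,(o+F@np.array(v)).round(1),p.round(1)); cv2.circle(im,tuple(int(t) for t in p),2,(0,0,255),-1)
cv2.imwrite('pics/w1m.png',im)
E
```

```text
face [ 643.7 -219.9   78.6] [300.2 257.3]
test [ 638.4 -196.2   87.2] [298.1 233.8]
c1 [ 662.7 -182.9   88.3] [330.3 214.5]
c2 [ 666.3 -254.8   88.3] [329.2 298.3]
c3 [ 621.  -185.    68.9] [268.9 213.1]
c4 [ 624.7 -256.9   68.9] [272.8 296.2]
tipup [ 648.4 -237.7  106.4] [317.6 296. ]
```

View pics/w1m.png

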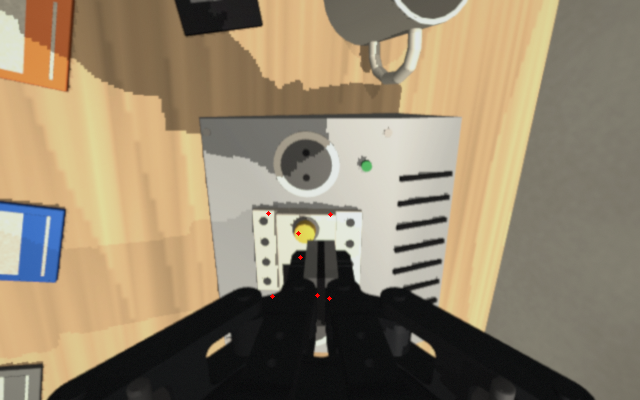

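Close view: the button is at (305,233), about 5 mm further in +x than predicted. The band spans 276–337 px. Correcting for this, then pressing.

Call:
{"fn": "jog_arm", "kwargs": {"targets": "0.0025 -0.009 -0.0235 0.17 -3.4 0 -1; 0.0025 -0.009 -0.0235 0 0 0 -1; 0 0 0 0 0 0 -1; 0 0 0 0 0 0 -1; 0 0 0 0 0 0 -1"}}

```text
time_s: 1.5
tool_pos: [632.5, -196.5, 111.2]
eef_rot: [2.702, -0.005, 1.628]
wrist_force: [0.6, 0.2, -0.1]
finger_gap: 0.0
grip_force: 0.0
```

Call:
{"fn": "jog_arm", "kwargs": {"targets": "0.0051 0.0002 -0.0109 0 0 0 -1; 0.0051 0.0002 -0.0109 0 0 0 -1; 0.00085 0 -0.0018 0 0 0 -1; 0.00085 0 -0.0018 0 0 0 -1; 0.00085 0 -0.0018 0 0 0 -1; 0.00042 0 -0.0009 0 0 0 -1; 0 0 0 0 0 0 -1; 0 0 0 0 0 0 -1"}}

```text
time_s: 2.3
tool_pos: [644.2, -197.5, 81.6]
eef_rot: [2.705, -0.006, 1.626]
wrist_force: [0.3, 2.0, 3.8]
finger_gap: -0.2
grip_force: 1.6
```

Call:
{"fn": "jog_arm", "kwargs": {"targets": "0.00042 0 -0.0009 0 0 0 -1; 0.00042 0 -0.0009 0 0 0 -1; 0 0 0 0 0 0 -1; 0 0 0 0 0 0 -1"}}

```text
time_s: 2.7
tool_pos: [644.3, -197.6, 81.2]
eef_rot: [2.705, -0.005, 1.626]
wrist_force: [-7.1, 2.7, 14.9]
finger_gap: -0.1
grip_force: 8.2
```

```bash
python3 - <<'E'
from rcd import *
c,im=snap('scene');d,im2=snap('side');e,im3=snap('wrist')
A=cv2.resize(im[225:305,240:347],(400,300),interpolation=cv2.INTER_CUBIC)
B=cv2.resize(im2[140:215,280:380],(400,300),interpolation=cv2.INTER_CUBIC)
cv2.imwrite('pics/comp2.png',np.hstack([A,B]))
E
```

```text
(no output)
```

View pics/comp2.png

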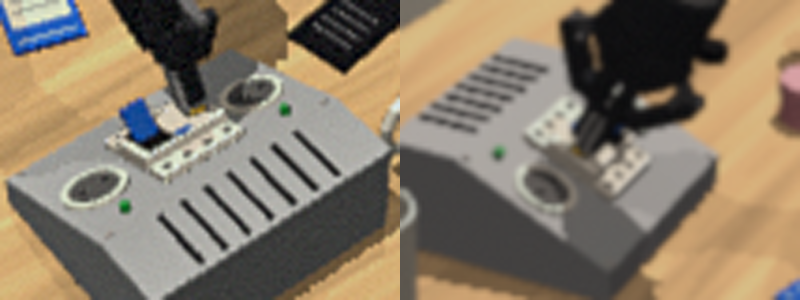

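The lever has dropped: it leans toward the robot in the scene crop at (140,120), and the button has bottomed out. Now I retract, go below the lever and push it up the slope.

Call:
{"fn": "jog_arm", "kwargs": {"targets": "-0.0152 -0.0008 0.0326 0 0 0 -1; -0.0187 -0.0212 -0.0092 0 0 0 -1; -0.0187 -0.0212 -0.0092 0 0 0 -1; 0 0 0 0 0 0 -1; 0.0118 0.0006 -0.0254 0 0 0 -1; 0 0 0 0 0 0 -1; 0 0 0 0 0 0 -1; 0 0 0 0 0 0 -1"}}

```text
time_s: 3.65
tool_pos: [604.0, -240.2, 68.6]
eef_rot: [2.706, -0.005, 1.626]
wrist_force: [-0.4, 0.4, 1.4]
finger_gap: 0.2
grip_force: 0.0
```

Call:
{"fn": "jog_arm", "kwargs": {"targets": "0.0091 0.0005 0.0052 0 0 0 -1; 0.0091 0.0005 0.0042 0 0 0 -1; 0.0045 0.0002 0.0021 0 0 0 -1; 0.0045 0.0002 0.0021 0 0 0 -1; 0.0036 0.0002 0.0017 0 0 0 -1; 0 0 0 0 0 0 -1; 0 0 0 0 0 0 -1"}}

```text
time_s: 4.35
tool_pos: [634.6, -238.7, 83.3]
eef_rot: [2.706, -0.006, 1.625]
wrist_force: [0.4, -0.8, 0.8]
finger_gap: 0.0
grip_force: 0.0
```

```bash
python3 - <<'E'
from rcd import *
c,im=snap('scene')
cv2.imwrite('pics/c3.png',cv2.resize(im[225:305,240:347],(400,300),interpolation=cv2.INTER_CUBIC))
E
```

```text
(no output)
```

View pics/c3.png

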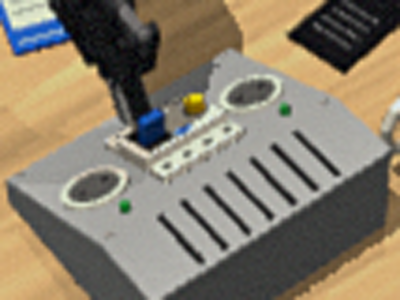

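The lever is back up (crop 150,125) and the button is out. Moving clear to look at the cards from above.

Call:
{"fn": "jog_arm", "kwargs": {"targets": "-0.0226 -0.0012 -0.0106 0 0 0 -1; -0.0127 -0.0006 0.0272 0 0 0 -1; -0.0127 -0.0006 0.0272 0 0 0 -1; -0.018 -0.007 0.0147 -0.21 4.17 0 1; -0.018 -0.007 0.0147 -0.21 4.17 0 1; -0.018 -0.007 0.0147 -0.21 4.17 0 1; -0.018 -0.007 0.0147 -0.21 4.17 0 1; -0.018 -0.007 0.0147 -0.21 4.17 0 1; -0.018 -0.007 0.0147 -0.21 4.17 -2.9 1; -0.018 -0.007 0.0147 0 0 0 1; 0 0 0 0 0 0 1; 0 0 0 0 0 0 1"}}

```text
time_s: 5.6
tool_pos: [460.6, -290.1, 229.8]
eef_rot: [-3.141, -0.005, 1.571]
wrist_force: [0.1, 0.2, -0.4]
finger_gap: 85.2
grip_force: 0.0
```

```bash
python3 - <<'E'
from rcd import *
c,im=snap('wrist','w2')
print(bot.sense()['tool_pos'],bot.sense()['eef_rot'])
E
```

```text
[ 460.83560794 -289.50518421  229.43307249] [-3.13996028 -0.00612021  1.57216298]
```

View pics/w2.png

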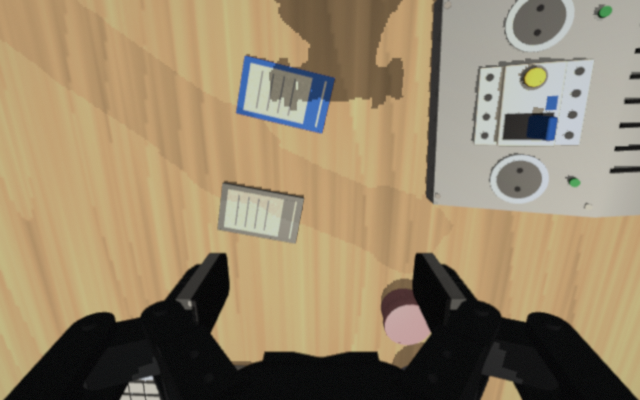

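```bash
cat >> h.py <<'E'
def card(c,q,z=6):
    P=onz(c,q,z)[:,:2]; m=P.mean(0); s=[np.linalg.norm(P[i]-P[(i+1)%4]).round(1) for i in range(4)]
    a=(P[1]-P[0])+(P[2]-P[3]); b=(P[3]-P[0])+(P[2]-P[1])
    return m.round(1),np.degrees(np.arctan2(a[1],a[0])).round(1),np.degrees(np.arctan2(b[1],b[0])).round(1)+90,s
E
python3 - <<'E'
from h import *
c=cal('wrist')
print('blue',card(c,[(248,56),(335,76),(323,133),(237,113)]))
print('grey',card(c,[(224,183),(303,194),(296,242),(219,230)]))
print('jar',onz(c,[(403,290)],20))
E
```

```text
blue (array([ 422.5, -210.3]), np.float64(-12.5), np.float64(-13.5), [np.float64(95.4), np.float64(62.5), np.float64(99.2), np.float64(61.3)])
grey (array([ 387.1, -348.5]), np.float64(-8.9), np.float64(-9.799999999999997), [np.float64(95.4), np.float64(64.3), np.float64(97.7), np.float64(62.0)])
jar [[ 566.96083926 -448.33369767   20.        ]]
```

Call:
{"fn": "jog_arm", "kwargs": {"targets": "-0.0098 -0.0054 -0.015 0 0 8.07 0.8; -0.0098 -0.0054 -0.015 0 0 8.07 0.8; -0.0098 -0.0054 -0.015 0 0 8.07 0.8; -0.0098 -0.0054 -0.015 0 0 8.07 0.8; -0.0098 -0.0054 -0.015 0 0 8.07 0.8; -0.0098 -0.0054 -0.015 0 0 8.07 0.8; -0.0098 -0.0054 -0.015 0 0 8.07 0.8; -0.0098 -0.0054 -0.015 0 0 8.07 0.8; -0.0098 -0.0054 -0.015 0 0 8.07 0.8; -0.0098 -0.0054 -0.015 0 0 8.07 0.8; 0 0 0 0 0 0 0.8; 0 0 0 0 0 0 0.8"}}

```text
time_s: 6.85
tool_pos: [363.4, -343.5, 79.7]
eef_rot: [3.141, -0.005, 2.978]
wrist_force: [0.2, 0.1, 0.0]
finger_gap: 77.0
grip_force: 0.0
```

```bash
python3 - <<'E'
from rcd import *
s=bot.sense();print(s['tool_pos'],s['eef_rot'],s['joints'].round(2),s['finger_gap'])
c,im=snap('wrist')
a=np.radians(-9.3);X=np.array([np.cos(a),np.sin(a)]);Y=np.array([-X[1],X[0]]);m=np.array([387.1,-348.5])
q=[np.r_[m+i*50*X+j*31*Y,6] for i,j in((-1,-1),(1,-1),(1,1),(-1,1))]
p=proj(c,q); print(p.round(0).tolist())
cv2.polylines(im,[p.astype(int)],True,(0,0,255),1)
t=s['tool_pos']; cv2.circle(im,tuple(proj(c,[t[0],t[1],6])[0].astype(int).tolist()),3,(255,0,255),-1)
cv2.imwrite('pics/w3.png',im)
E
```

```text
[ 363.39160096 -343.48126073   79.68975259] [ 3.14102739 -0.00488175  2.97775742] [ 1.    0.64 -0.43  2.    0.46  0.6   1.67] 76.98157357856543
[[275.0, 173.0], [280.0, 296.0], [358.0, 296.0], [363.0, 173.0]]
```

View pics/w3.png

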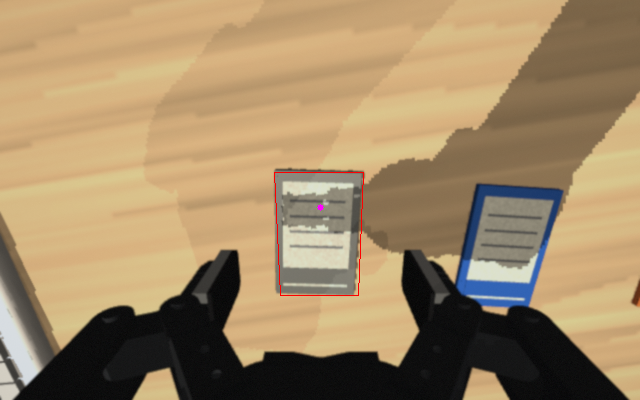

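The overlay fits the grey card to about 1 mm (corners 275,173 to 358,296). Descending.

Call:
{"fn": "jog_arm", "kwargs": {"targets": "-0.001 -0.001 -0.025 0 0 0 0.8; 0 0 -0.025 0 0 0 0.8; 0 0 -0.025 0 0 0 0.8; 0 0 -0.004 0 0 0 0.8; 0 0 -0.002 0 0 0 0.8; 0 0 -0.002 0 0 0 0.8; 0 0 0 0 0 0 0.8; 0 0 0 0 0 0 0.8", "newtons": 30}}

```text
time_s: 7.7
tool_pos: [362.3, -345.6, -2.0]
eef_rot: [-3.139, -0.003, 2.98]
wrist_force: [-0.3, -0.0, -0.2]
finger_gap: 76.9
grip_force: 0.0
```

Call:
{"fn": "jog_arm", "kwargs": {"targets": "0 0 -0.0015 0 0 0 0.8; 0 0 0 0 0 0 0.8; 0 0 0 0 0 0 0.6; 0 0 0 0 0 0 0.45; 0 0 0 0 0 0 0.2; 0 0 0 0 0 0 0.2; 0 0 0 0 0 0 0.2; 0 0 0 0 0 0 0.2", "newtons": 30}}

```text
time_s: 8.5
tool_pos: [361.8, -345.4, -4.0]
eef_rot: [-3.14, -0.005, 2.98]
wrist_force: [-1.3, -0.5, 6.1]
finger_gap: 60.5
grip_force: 32.1
```

Call:
{"fn": "jog_arm", "kwargs": {"targets": "0 0 0.004 0 0 0 0.2; 0 0 0.03 0 0 0 0.2; 0 0 0.045 0 0 0 0.2; 0 0 0.045 0 0 0 0.2; 0.012 0.04 0.02 0 0 2 0.2; 0.012 0.04 0.02 0 0 2 0.2; 0.012 0.04 0.02 0 0 2 0.2; 0.012 0.04 0.015 0 0 2 0.2; 0.012 0.04 0.005 0 0 2 0.2; 0.012 0.04 0 0 0 2 0.2; 0.012 0.04 0 0 0 2 0.2; 0.012 0.04 0 0 0 2 0.2"}}

```text
time_s: 9.7
tool_pos: [457.6, -23.8, 199.6]
eef_rot: [-3.14, -0.005, -3.022]
wrist_force: [0.7, 0.0, -0.7]
finger_gap: 60.4
grip_force: 33.0
```

Call:
{"fn": "jog_arm", "kwargs": {"targets": "0.0091 0.0355 0 0 0 0 0.2; 0.0091 0.0355 0 0 0 0 0.2; 0.0091 0.0355 0 0 0 0 0.2; 0.0091 0.0355 0 0 0 0 0.2; 0.0091 0.0355 0 0 0 0 0.2; 0.0091 0.0355 0 0 0 0.6 0.2; 0.0091 0.0355 0 0 0 0 0.2; 0 0 0 0 0 0 0.2; 0 0 0 0 0 0 0.2; 0 0 0 0 0 0 0.2"}}

```text
time_s: 10.7
tool_pos: [521.2, 221.6, 199.1]
eef_rot: [-3.138, -0.006, -3.014]
wrist_force: [-0.2, -1.3, -0.2]
finger_gap: 61.1
grip_force: 33.0
```

```bash
python3 - <<'E'
from h import *
s=bot.sense();print(s['tool_pos'],s['eef_rot'],s['joints'].round(2),s['finger_gap'])
c,im=snap('wrist')
a=np.radians(7.5);X=np.array([np.cos(a),np.sin(a)]);Y=np.array([-X[1],X[0]]);m=np.array([655.5,242.4])
f=lambda x,y,z:np.r_[m+x*X+y*Y,z]
for q in([f(-76,-85,165),f(-8,-85,165),f(-8,85,165),f(-76,85,165)],[f(0,-33.5,165),f(0,-33.5,175),f(0,33.5,175),f(0,33.5,165)]):
    p=proj(c,q); print(p.round(0).tolist()); cv2.polylines(im,[p.astype(int)],True,(0,0,255),1)
cv2.imwrite('pics/w4.png',im)
E
```

```text
[521.20789479 221.62404997 199.09402724] [-3.13846447 -0.00634952 -3.0144758 ] [-0.05  0.59 -0.62  1.7   0.39  0.99  0.88] 61.11709577983879
[[198.0, 313.0], [209.0, 392.0], [443.0, 392.0], [455.0, 312.0]]
[[280.0, 400.0], [278.0, 413.0], [374.0, 413.0], [372.0, 400.0]]
```

View pics/w4.png

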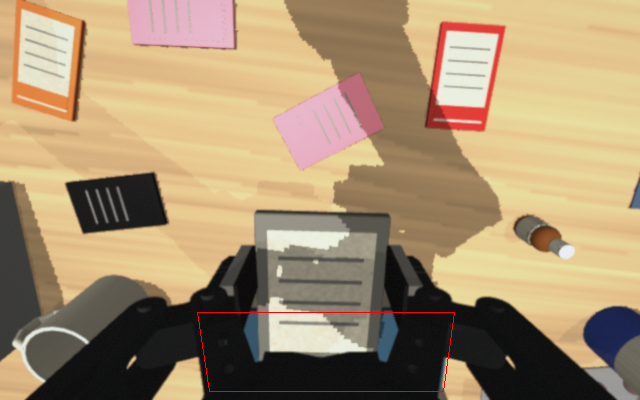

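The picture shows the card held square, and the ledge edges beside it at about (250,312) agree with the estimate. The slot itself isn't visible, so I turn the camera sideways to measure it.

Call:
{"fn": "jog_arm", "kwargs": {"targets": "-0.004 -0.004 -0.003 0 0 -8.1 0.2; -0.004 -0.004 -0.003 0 0 -8.1 0.2; -0.004 -0.004 -0.003 0 0 -8.1 0.2; -0.004 -0.004 -0.003 0 0 -8.1 0.2; -0.004 -0.004 -0.003 0 0 -8.1 0.2; -0.004 -0.004 -0.003 0 0 -8.1 0.2; -0.004 -0.004 -0.003 0 0 -8.1 0.2; -0.004 -0.004 -0.003 0 0 -8.1 0.2; -0.004 -0.004 -0.003 0 0 -8.1 0.2; -0.004 -0.004 -0.003 0 0 -8.1 0.2; 0 0 0 0 0 -8.1 0.2; 0 0 0 0 0 -8.1 0.2"}}

```text
time_s: 11.95
tool_pos: [481.3, 181.5, 169.8]
eef_rot: [-3.14, -0.004, 1.565]
wrist_force: [-0.1, 0.2, -0.3]
finger_gap: 60.7
grip_force: 33.0
```

```bash
python3 - <<'E'
from h import *
s=bot.sense();print(s['tool_pos'],s['eef_rot'],s['joints'].round(2),s['finger_gap'])
c,im=snap('wrist','w5raw')
a=np.radians(7.5);X=np.array([np.cos(a),np.sin(a)]);Y=np.array([-X[1],X[0]]);m=np.array([655.5,242.4])
f=lambda x,y,z:np.r_[m+x*X+y*Y,z]
for q in([f(-76,-85,165),f(-8,-85,165),f(-8,85,165),f(-76,85,165)],[f(0,-33.5,165),f(0,-33.5,175),f(0,33.5,175),f(0,33.5,165)]):
    print(proj(c,q).round(0).tolist())
cv2.imwrite('pics/w5.png',cv2.resize(im[0:260,390:640],None,fx=2.3,fy=2.3,interpolation=cv2.INTER_CUBIC))
E
```

```text
[481.31342865 181.50355903 169.78948247] [-3.14006008 -0.00438275  1.56503143] [-0.3   0.49 -0.15  1.89  0.09  0.77 -0.5 ] 60.723789753494735
[[520.0, 305.0], [647.0, 290.0], [717.0, -87.0], [541.0, -61.0]]
[[680.0, 198.0], [704.0, 205.0], [739.0, 49.0], [710.0, 53.0]]
```

View pics/w5.png

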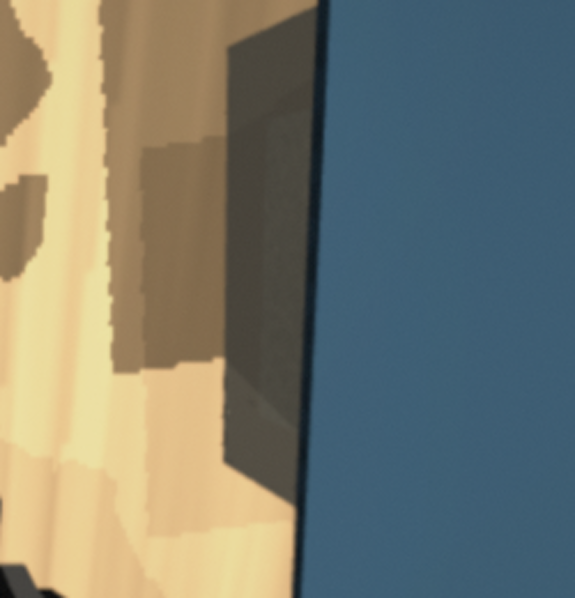

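Only the ledge and the face below it show from here; the slot is out of frame. Raising.

Call:
{"fn": "jog_arm", "kwargs": {"targets": "-0.01 0.007 0.035 0 0 0 0.2; -0.01 0.007 0.035 0 0 0 0.2; -0.01 0.006 0.035 0 0 0 0.2; 0 0 0 0 0 0 0.2; 0 0 0 0 0 0 0.2; 0 0 0 0 0 0 0.2"}}

```text
time_s: 12.6
tool_pos: [451.1, 201.8, 273.6]
eef_rot: [-3.138, -0.003, 1.573]
wrist_force: [-0.0, 0.2, -0.2]
finger_gap: 61.0
grip_force: 33.1
```

```bash
python3 - <<'E'
from h import *
s=bot.sense();print(s['tool_pos'],s['eef_rot'])
c,im=snap('wrist','w6raw')
np.savez('w6.npz',K=c[0],D=c[1],p=c[2],R=c[3])
a=np.radians(7.5);X=np.array([np.cos(a),np.sin(a)]);Y=np.array([-X[1],X[0]]);m=np.array([655.5,242.4])
f=lambda x,y,z:np.r_[m+x*X+y*Y,z]
for q in([f(-76,-85,165),f(-8,-85,165),f(-8,85,165),f(-76,85,165)],[f(0,-33.5,165),f(0,-33.5,175),f(0,33.5,175),f(0,33.5,165)]):
    p=proj(c,q); print(p.round(0).tolist())
cv2.imwrite('pics/w6.png',cv2.resize(im[20:270,430:610],None,fx=2.4*1.4,fy=2.4,interpolation=cv2.INTER_CUBIC) )
E
```

```text
[451.09927557 201.8418404  273.64425547] [-3.13838653 -0.0034315   1.57277489]
[[479.0, 252.0], [558.0, 243.0], [579.0, 29.0], [484.0, 42.0]]
[[573.0, 186.0], [583.0, 189.0], [593.0, 102.0], [582.0, 102.0]]
```

View pics/w6.png

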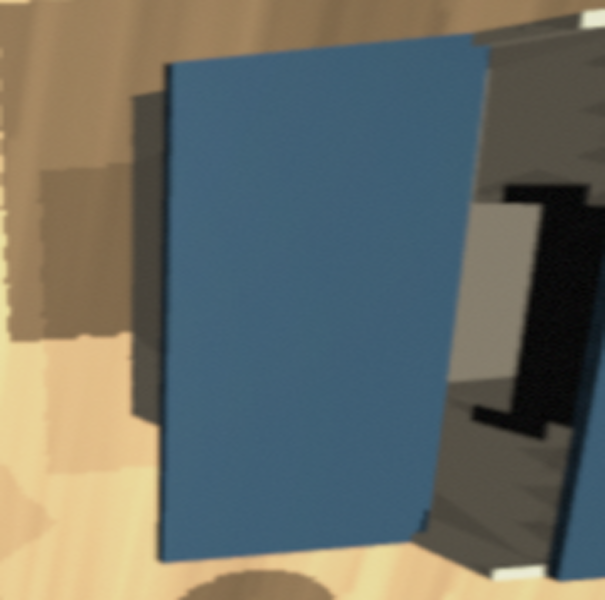

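```bash
cat > box.py <<'E'
from h import *
from scipy.optimize import least_squares
z=np.load('w6.npz');c=(z['K'],z['D'],z['p'],z['R'])
loc=np.array([(-76,-85,165),(-8,-85,165),(-8,85,165),(-76,85,165)],float)
obs=np.array([(477.9,253.75),(553.8,245.4),(572.9,35),(480.6,46.7)])
def f(v,L):
    a=np.radians(v[2]);X=np.array([np.cos(a),np.sin(a)]);Y=np.array([-X[1],X[0]])
    return np.c_[v[:2]+L[:,:1]*X+L[:,1:2]*Y,L[:,2]]
r=least_squares(lambda v:(proj(c,f(v,loc))-obs).ravel(),[655,242,7.5])
print(r.x.round(2),(r.fun).round(1))
S=np.array([(0,-33.5,165),(0,-33.5,175),(0,33.5,175),(0,33.5,165)],float)
print(proj(c,f(r.x,S)).round(1).tolist())
print('obs near 188.8@570.5..191.7@582 far 105.4')
E
python3 box.py
```

```text
[653.18 239.59   7.7 ] [-1.3  1.5  0.9  0.6  1.4 -1.3 -1.1  0.1]
[[569.8, 188.9], [579.2, 192.3], [588.8, 106.0], [578.3, 105.6]]
obs near 188.8@570.5..191.7@582 far 105.4
```

The ledge fit gives the slot at (653.2, 239.6) with yaw 7.7°, and the slot's ends in the picture agree within 1 px. Going to pre-insert.

Call:
{"fn": "jog_arm", "kwargs": {"targets": "0.0073 0.0019 -0.006 0 0 8.13 0.2; 0.0073 0.0019 -0.006 0 0 8.13 0.2; 0.0073 0.0019 -0.006 0 0 8.13 0.2; 0.0073 0.0019 -0.006 0 0 8.13 0.2; 0.0073 0.0019 -0.006 0 0 8.13 0.2; 0.0073 0.0019 -0.006 0 0 8.13 0.2; 0.0073 0.0019 -0.006 0 0 8.13 0.2; 0.0073 0.0019 -0.006 0 0 8.13 0.2; 0.0073 0.0019 -0.006 0 0 8.13 0.2; 0.0073 0.0019 -0.006 0 0 8.13 0.2; 0.0073 0.0019 -0.006 0 0 8.13 0.2; 0.0073 0.0019 -0.006 0 0 8.13 0.2"}}

```text
time_s: 13.85
tool_pos: [539.0, 225.0, 200.6]
eef_rot: [-3.139, -0.008, -3.002]
wrist_force: [0.2, -0.4, -0.2]
finger_gap: 60.8
grip_force: 33.1
```

Call:
{"fn": "jog_arm", "kwargs": {"targets": "0 0 0 0 0 0 0.2; 0 0 0 0 0 0 0.2; 0 0 -0.015 0 0 0 0.2; 0 0 -0.015 0 0 0 0.2; 0 0 0 0 0 0 0.2; 0 0 0 0 0 0 0.2; 0 0 0 0 0 0 0.2"}}

```text
time_s: 14.55
tool_pos: [539.4, 226.5, 173.7]
eef_rot: [-3.141, -0.003, -3.007]
wrist_force: [-0.1, -1.8, 0.2]
finger_gap: 60.8
grip_force: 33.1
```

```bash
cat > avg.py <<'E'
from h import *
def avg(n=6):
    L=[];A=[]
    for _ in range(n):
        s=bot.sense();L.append(s['tool_pos']);A.append(R.from_euler('xyz',s['eef_rot']).as_matrix()[:,0]);bot.snapshot('side')
    L=np.array(L);a=np.mean(A,0)
    return L.mean(0),L.std(0),np.degrees(np.arctan2(a[1],a[0]))%360
if __name__=='__main__':
    p,s,y=avg();print(p.round(2),s.round(2),y.round(2))
    a=np.radians(7.7);d=p[:2]-[653.2,239.6];print('box xy',(d@[np.cos(a),np.sin(a)]).round(1),(d@[-np.sin(a),np.cos(a)]).round(1))
    from rcd import *
E
python3 avg.py
```

```text
[539.39 226.36 173.5 ] [0.07 0.11 0.19] 187.7
box xy -114.6 2.1
```

Call:
{"fn": "jog_arm", "kwargs": {"targets": "0.0003 -0.0021 -0.006 0 0 0 0.2; 0 0 -0.004 0 0 0 0.2; 0.0149 0.002 0 0 0 0 0.2; 0.0149 0.002 0 0 0 0 0.2; 0 0 0 0 0 0 0.2; 0 0 0 0 0 0 0.2; 0 0 0 0 0 0 0.2"}}

```text
time_s: 15.55
tool_pos: [568.1, 227.9, 162.4]
eef_rot: [-3.14, -0.006, -3.006]
wrist_force: [-1.4, -0.6, -0.7]
finger_gap: 61.2
grip_force: 33.1
```

```bash
python3 avg.py; python3 - <<'E'
from h import *
c,im=snap('side','s7raw')
cv2.imwrite('pics/s7.png',cv2.resize(im[165:265,190:300],(660,600),interpolation=cv2.INTER_CUBIC))
E
```

```text
[568.45 228.   162.64] [0.26 0.03 0.16] 187.75
box xy -85.5 -0.1
```

View pics/s7.png

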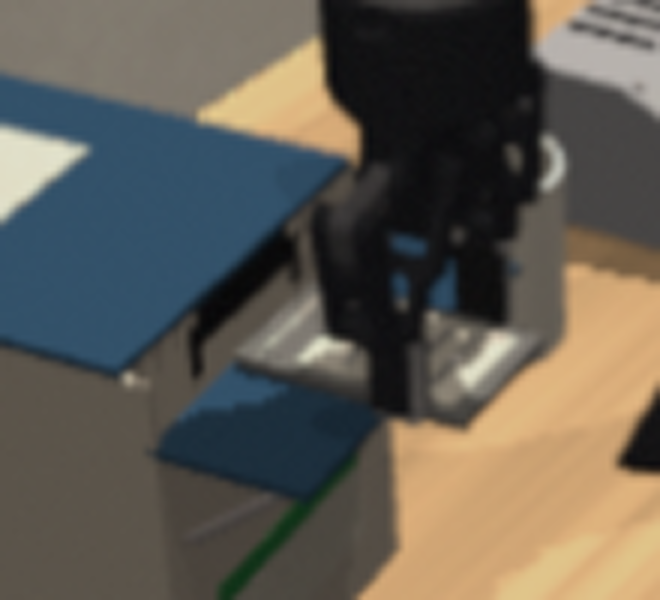

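The card is level over the ledge at (300,360), lined up with the slot at (240,290). Pushing in.

Call:
{"fn": "jog_arm", "kwargs": {"targets": "0.0099 0.0013 0 0 0 0 0.2; 0.0099 0.0013 0 0 0 0 0.2; 0.0099 0.0013 0 0 0 0 0.2; 0 0 0 0 0 0 0.2; 0 0 0 0 0 0 0.2"}}

```text
time_s: 16.4
tool_pos: [599.4, 232.5, 162.6]
eef_rot: [-3.141, -0.004, -3.007]
wrist_force: [0.7, 1.2, -0.7]
finger_gap: 60.6
grip_force: 33.0
```

Call:
{"fn": "jog_arm", "kwargs": {"targets": "0.0099 0.0013 0 0 0 0 0.2; 0.0099 0.0013 0 0 0 0 0.2; 0.0099 0.0013 0 0 0 0 0.2; 0.002 0.0003 0 0 0 0 0.2; 0 0 0 0 0 0 0.2; 0 0 0 0 0 0 0.2"}}

```text
time_s: 17.0
tool_pos: [630.0, 235.8, 162.6]
eef_rot: [-3.14, -0.006, -3.007]
wrist_force: [1.2, -0.3, -1.1]
finger_gap: 61.0
grip_force: 33.1
```

Call:
{"fn": "jog_arm", "kwargs": {"targets": "0 0 0 0 0 0 0.5; 0 0 0 0 0 0 1; 0 0 0 0 0 0 1; 0 0 0 0 0 0 1; 0 0 0 0 0 0 1; 0 0 0 0 0 0 1; 0 0 0 0 0 0 1"}}

```text
time_s: 17.7
tool_pos: [630.6, 236.0, 162.7]
eef_rot: [-3.14, -0.005, -3.007]
wrist_force: [0.7, 0.5, 0.4]
finger_gap: 85.4
grip_force: 0.0
```

```bash
python3 - <<'E'
from h import *
c,im=snap('side','s8raw'); b=cv2.imread('pics/s7raw.png')
c2,w=snap('wrist','w8raw')
h=im[165:265,190:300]; a=cv2.resize(h,(400,364),interpolation=cv2.INTER_CUBIC)
cv2.imwrite('pics/s8.png',np.hstack([a,cv2.resize(w[150:400,180:455],(400,364))]))
E
```

```text
(no output)
```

View pics/s8.png

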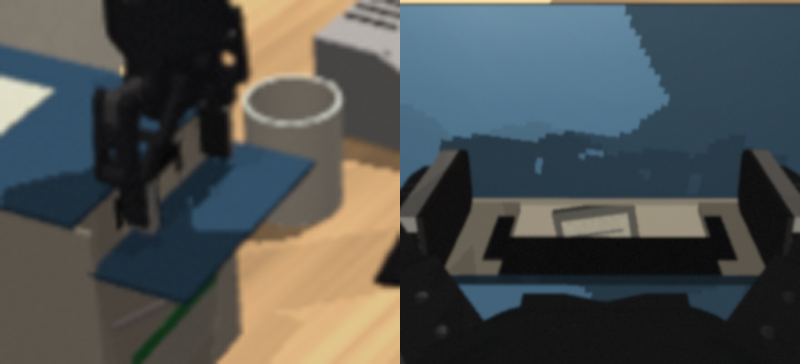

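Side crop: the ledge is empty. Wrist crop: the grey card lies deep inside, seen through the slot at (595,222). Grey is posted. Next is red.

Call:
{"fn": "jog_arm", "kwargs": {"targets": "-0.025 -0.0034 0 0 0 0 1; -0.0248 -0.0033 0 0 0 0 1; 0 0 0.01 0 0 0 1; -0.025 0.0177 0.0095 0 0 0 1; -0.025 0.0177 0.0095 0 0 0 1; -0.025 0.0177 0.0095 0 0 0 1; -0.025 0.0177 0.0095 0 0 0 1; -0.025 0.0177 0.0095 0 0 0 1; -0.025 0.0177 0.0095 0 0 0 0.8; 0 0 0 0 0 0 0.8; 0 0 0 0 0 0 0.8; 0 0 0 0 0 0 0.8"}}

```text
time_s: 19.0
tool_pos: [432.3, 334.5, 229.4]
eef_rot: [-3.139, -0.004, -3.009]
wrist_force: [1.0, 0.2, -1.1]
finger_gap: 76.7
grip_force: 0.0
```

```bash
cat > find.py <<'E'
from avg import *
import sys
H=dict(red=((0,170,90),(5,255,255)),orange=((7,180,100),(15,255,255)),blue=((104,150,90),(122,255,255)))
def find(k,cam='wrist',z=6):
    c,im=snap(cam); h=cv2.cvtColor(im,cv2.COLOR_BGR2HSV); m=cv2.inRange(h,*H[k])
    if k=='red': m|=cv2.inRange(h,(176,170,90),(180,255,255))
    cs=cv2.findContours(cv2.morphologyEx(m,cv2.MORPH_CLOSE,np.ones((5,5))),cv2.RETR_EXTERNAL,cv2.CHAIN_APPROX_NONE)[0]
    for q in sorted(cs,key=cv2.contourArea)[::-1][:3]:
        if cv2.contourArea(q)<300: continue
        W=onz(c,q.reshape(-1,2),z)[:,:2].astype(np.float32)
        (x,y),(w,hh),a=cv2.minAreaRect(W)
        if w<hh: w,hh,a=hh,w,a+90
        a=(a+90)%180-90
        print(k,'mid',round(x,1),round(y,1),'len',round(w,1),'wid',round(hh,1),'ang',round(a,1),'px',cv2.boundingRect(q))
if __name__=='__main__':
    s=bot.sense();print(s['tool_pos'].round(1),np.degrees(s['eef_rot']).round(1),s['joints'].round(2))
    for k in sys.argv[1:]: find(k)
E
python3 find.py red orange
```

```text
[432.3 334.5 229.4] [-179.9   -0.2 -172.4] [-0.32  0.51 -0.58  1.71  0.32  1.02  0.69]
red mid 408.6 350.8 len 98.2 wid 60.5 ang 4.1 px (310, 102, 59, 88)
orange mid 450.7 -36.2 len 97.0 wid 6.7 ang -9.0 px (0, 98, 7, 81)
```

Call:
{"fn": "jog_arm", "kwargs": {"targets": "-0.0097 0.0029 -0.036 0 0 -0.7 0.8; -0.0097 0.0029 -0.036 0 0 -0.7 0.8; -0.0097 0.0029 -0.036 0 0 -0.7 0.8; -0.0097 0.0029 -0.036 0 0 -0.7 0.8; -0.0097 0.0029 -0.036 0 0 -0.7 0.8; 0 0 0 0 0 0 0.8; 0 0 0 0 0 0 0.8; 0 0 0 0 0 0 0.8; 0 0 0 0 0 0 0.8"}}

```text
time_s: 20.0
tool_pos: [384.1, 350.7, 51.4]
eef_rot: [3.141, -0.002, -3.07]
wrist_force: [0.2, -0.2, 0.1]
finger_gap: 77.1
grip_force: 0.0
```

```bash
python3 avg.py; python3 find.py red
```

```text
[383.42 350.38  50.9 ] [0.47 0.19 0.39] 184.16
box xy -252.5 145.9
[382.6 350.1  50.1] [-180.    -0.2 -175.8] [-0.52  0.71 -0.41  1.97  0.5   0.57  0.38]
red mid 407.9 350.9 len 99.0 wid 61.0 ang 4.1 px (270, 186, 100, 136)
```

Call:
{"fn": "jog_arm", "kwargs": {"targets": "0.0003 -0.001 -0.025 0 0 0 0.8; 0 0 -0.02 0 0 0 0.8; 0 0 -0.006 0 0 0 0.8; 0 0 -0.002 0 0 0 0.8; 0 0 0 0 0 0 0.8; 0 0 0 0 0 0 0.8; 0 0 0 0 0 0 0.6; 0 0 0 0 0 0 0.45; 0 0 0 0 0 0 0.2; 0 0 0 0 0 0 0.2; 0 0 0 0 0 0 0.2; 0 0 0 0 0 0 0.2", "newtons": 30}}

```text
time_s: 21.55
tool_pos: [382.9, 349.3, -2.6]
eef_rot: [-3.141, -0.004, -3.068]
wrist_force: [-0.2, -0.6, 6.1]
finger_gap: 60.5
grip_force: 32.0
```

Call:
{"fn": "jog_arm", "kwargs": {"targets": "0 0 0.004 0 0 0 0.2; 0 0 0.03 0 0 0 0.2; 0 0 0.045 0 0 0 0.2; 0 0 0.045 0 0 0 0.2; 0.0302 -0.0203 0.0135 0 0 0.6 0.2; 0.0302 -0.0203 0.0135 0 0 0.6 0.2; 0.0302 -0.0203 0.0135 0 0 0.6 0.2; 0.0302 -0.0203 0.0135 0 0 0.6 0.2; 0.0302 -0.0203 0.0135 0 0 0.6 0.2; 0.0302 -0.0203 0.0135 0 0 0.6 0.2; 0 0 0 0 0 0 0.2; 0 0 0 0 0 0 0.2"}}

```text
time_s: 22.75
tool_pos: [564.1, 226.1, 201.3]
eef_rot: [-3.14, -0.006, -3.008]
wrist_force: [0.1, 0.3, -0.7]
finger_gap: 60.4
grip_force: 33.0
```

```bash
python3 - <<'E'
from h import *
for _ in range(5): bot.snapshot('side')
E
python3 avg.py
```

```text
[563.01 227.94 201.53] [0.36 0.26 0.09] 187.91
box xy -90.9 0.5
```

Call:
{"fn": "jog_arm", "kwargs": {"targets": "0 -0.0004 -0.02 0 0 -0.2 0.2; 0 0 -0.0175 0 0 0 0.2; 0 0 0 0 0 0 0.2; 0 0 0 0 0 0 0.2; 0 0 0 0 0 0 0.2; 0 0 0 0 0 0 0.2; 0 0 0 0 0 0 0.2"}}

```text
time_s: 24.0
tool_pos: [564.0, 226.9, 164.7]
eef_rot: [-3.14, -0.004, -3.009]
wrist_force: [-0.1, -0.8, 0.5]
finger_gap: 60.5
grip_force: 35.8
```

```bash
python3 avg.py
```

```text
[563.86 226.87 164.47] [0.06 0.04 0.16] 187.61
box xy -90.2 -0.6
```

Call:
{"fn": "jog_arm", "kwargs": {"targets": "0 0.0005 -0.0007 0 0 0 0.2; 0.0099 0.0013 0 0 0 0 0.2; 0.0099 0.0013 0 0 0 0 0.2; 0.0099 0.0013 0 0 0 0 0.2; 0.005 0.0007 0 0 0 0 0.2; 0 0 0 0 0 0 0.2; 0 0 0 0 0 0 0.2"}}

```text
time_s: 25.0
tool_pos: [598.3, 232.0, 163.2]
eef_rot: [-3.14, -0.006, -3.009]
wrist_force: [-0.8, -0.4, 0.5]
finger_gap: 60.3
grip_force: 35.8
```

Call:
{"fn": "jog_arm", "kwargs": {"targets": "0.0099 0.0013 0 0 0 0 0.2; 0.0099 0.0013 0 0 0 0 0.2; 0.0099 0.0013 0 0 0 0 0.2; 0.003 0.0004 0 0 0 0 0.2; 0 0 0 0 0 0 0.2; 0 0 0 0 0 0 0.2; 0 0 0 0 0 0 0.5; 0 0 0 0 0 0 1; 0 0 0 0 0 0 1; 0 0 0 0 0 0 1; 0 0 0 0 0 0 1; 0 0 0 0 0 0 1"}}

```text
time_s: 26.2
tool_pos: [631.2, 236.3, 163.5]
eef_rot: [-3.14, -0.005, -3.009]
wrist_force: [0.3, -0.0, -0.2]
finger_gap: 85.4
grip_force: 0.0
```

```bash
cat > chk.py <<'E'
from find import *
# compare with s8raw (ledge empty after grey) in ledge zone, side cam; red/orange/blue px near
b=cv2.imread('pics/s8raw.png').astype(int);c,im=snap('side');d=np.abs(im.astype(int)-b).sum(2)[165:265,190:300]
print('diff px',(d>90).sum(), 'bbox',cv2.boundingRect((d>90).astype(np.uint8)))
c,w=snap('wrist');h=cv2.cvtColor(w,cv2.COLOR_BGR2HSV)
for k in H:
    m=cv2.inRange(h,*H[k]); 
    n,l,st,ce=cv2.connectedComponentsWithStats(m)
    print(k,[st[j].tolist() for j in range(1,n) if st[j,4]>25])
p=bot.sense()['tool_pos'];print(p.round(1))
E
python3 chk.py
```

```text
diff px 5 bbox (63, 1, 4, 28)
red [[288, 291, 6, 19, 69], [341, 291, 5, 19, 66]]
orange [[592, 134, 13, 15, 52]]
blue []
[631.2 236.3 163.5]
```

Red is in: the ledge is unchanged and the red rim shows deep inside at (288–346, 291). Next are orange and blue.

Call:
{"fn": "jog_arm", "kwargs": {"targets": "-0.025 -0.0034 0 0 0 0 1; -0.0248 -0.0033 0 0 0 0 1; 0 0 0.015 0 0 0 1; -0.014 -0.041 0.0065 0 0 0 1; -0.014 -0.041 0.0065 0 0 0 1; -0.014 -0.041 0.0065 0 0 0 1; -0.014 -0.041 0.0065 0 0 0 1; -0.014 -0.041 0.0065 0 0 0 0.8; -0.014 -0.041 0.0065 0 0 0 0.8; -0.014 -0.041 0.0065 0 0 0 0.8; -0.014 -0.041 0.0065 0 0 0 0.8; 0 0 0 0 0 0 0.8"}}

```text
time_s: 27.5
tool_pos: [467.4, -106.3, 230.6]
eef_rot: [-3.135, -0.007, -3.022]
wrist_force: [0.7, -0.3, -0.3]
finger_gap: 76.8
grip_force: 0.0
```

```bash
for i in 1 2; do python3 -c "
from h import *
for _ in range(3): bot.snapshot('side')"; done; python3 find.py orange blue
```

```text
[469.8 -96.6 230.5] [-180.    -0.3 -172.2] [ 0.61  0.42 -0.64  1.89  0.3   0.94  1.54]
orange mid 484.3 -60.8 len 36.6 wid 24.4 ang 80.5 px (332, 176, 35, 19)
blue mid 420.4 -210.2 len 96.9 wid 59.9 ang -13.2 px (191, 56, 75, 102)
```

```bash
sed -i 's/orange=((7,180,100)/orange=((6,185,45)/; s/blue=((104,150,90)/blue=((104,150,45)/' find.py; python3 find.py orange blue; python3 - <<'E'
from h import *
c,im=snap('wrist','w9');h=cv2.cvtColor(im,cv2.COLOR_BGR2HSV)
P=proj(c,[[445,-64,6]])[0].astype(int);print(P)
for r in range(P[1]-40,P[1]+50,8): print(r,[tuple(int(v) for v in h[r,x]) for x in range(P[0]-32,P[0]+33,16)])
E
```

```text
[469.7 -97.  230.4] [-180.    -0.3 -172.2] [ 0.61  0.42 -0.63  1.89  0.3   0.94  1.54]
blue mid 420.3 -210.2 len 96.8 wid 59.9 ang -13.2 px (191, 56, 75, 103)
[352 148]
108 [(18, 102, 219), (18, 102, 213), (15, 165, 218), (14, 136, 206), (17, 103, 217)]
116 [(20, 95, 220), (15, 167, 211), (36, 23, 226), (19, 72, 220), (14, 174, 217)]
124 [(19, 97, 219), (15, 166, 217), (34, 19, 185), (37, 25, 227), (18, 72, 220)]
132 [(17, 105, 212), (31, 32, 221), (35, 26, 225), (36, 23, 225), (14, 176, 217)]
140 [(17, 105, 211), (36, 23, 223), (36, 24, 227), (36, 25, 196), (16, 114, 201)]
148 [(17, 106, 219), (39, 18, 227), (39, 25, 218), (36, 24, 226), (17, 106, 209)]
156 [(16, 110, 201), (38, 21, 227), (37, 27, 205), (38, 20, 227), (17, 105, 214)]
164 [(14, 175, 216), (38, 20, 227), (37, 24, 227), (27, 42, 221), (19, 97, 220)]
172 [(14, 177, 218), (14, 176, 217), (31, 27, 223), (14, 177, 217), (17, 103, 218)]
180 [(14, 177, 218), (12, 126, 162), (10, 186, 160), (14, 125, 135), (17, 107, 141)]
188 [(22, 88, 221), (12, 161, 147), (10, 158, 157), (17, 106, 132), (17, 106, 132)]
196 [(19, 98, 218), (17, 105, 143), (17, 106, 140), (17, 106, 139), (17, 105, 136)]
```

```bash
sed -i 's/orange=((6,185,45)/orange=((7,138,60)/' find.py; python3 find.py orange
```

```text
[469.5 -97.7 230.4] [-179.9   -0.3 -172.3] [ 0.61  0.42 -0.63  1.89  0.3   0.94  1.54]
orange mid 446.2 -65.1 len 99.9 wid 62.2 ang -10.9 px (314, 99, 78, 98)
```

Call:
{"fn": "jog_arm", "kwargs": {"targets": "-0.009 0.0074 -0.036 0 0 -3.72 0.8; -0.009 0.0074 -0.036 0 0 -3.72 0.8; -0.009 0.0074 -0.036 0 0 -3.72 0.8; -0.009 0.0074 -0.036 0 0 -3.72 0.8; -0.009 0.0074 -0.036 0 0 -3.72 0.8; 0 0 0 0 0 0 0.8; 0 0 0 0 0 0 0.8; 0 0 0 0 0 0 0.8; 0 0 0 0 0 0 0.8; 0 0 0 0 0 0 0.8; 0 0 0 0 0 0 0.8; 0 0 0 0 0 0 0.8"}}

```text
time_s: 29.3
tool_pos: [424.6, -61.7, 50.9]
eef_rot: [-3.14, -0.004, 2.949]
wrist_force: [-0.3, 0.2, 0.1]
finger_gap: 76.8
grip_force: 0.0
```

```bash
python3 avg.py; python3 find.py orange
```

```text
[424.44 -61.53  50.61] [0.1  0.09 0.14] 169.01
box xy -267.0 -267.8
[424.3 -61.4  50.4] [-179.9   -0.3  169. ] [ 0.31  0.62 -0.32  2.21  0.51  0.39  0.95]
orange mid 445.6 -64.7 len 100.0 wid 62.1 ang -10.9 px (272, 179, 101, 139)
```

Call:
{"fn": "jog_arm", "kwargs": {"targets": "0.0002 0.0008 -0.025 0 0 0 0.8; 0 0 -0.02 0 0 0 0.8; 0 0 -0.006 0 0 0 0.8; 0 0 -0.0025 0 0 0 0.8; 0 0 0 0 0 0 0.8; 0 0 0 0 0 0 0.8; 0 0 0 0 0 0 0.6; 0 0 0 0 0 0 0.45; 0 0 0 0 0 0 0.2; 0 0 0 0 0 0 0.2; 0 0 0 0 0 0 0.2; 0 0 0 0 0 0 0.2", "newtons": 30}}

```text
time_s: 30.85
tool_pos: [424.9, -60.7, -2.3]
eef_rot: [-3.14, -0.004, 2.95]
wrist_force: [0.1, 0.4, 6.0]
finger_gap: 60.5
grip_force: 31.2
```

Call:
{"fn": "jog_arm", "kwargs": {"targets": "0 0 0.004 0 0 0 0.2; 0 0 0.03 0 0 0 0.2; 0 0 0.045 0 0 0 0.2; 0 0 0.045 0 0 0 0.2; 0.0174 0.036 0.0098 0 0 2.34 0.2; 0.0174 0.036 0.0098 0 0 2.34 0.2; 0.0174 0.036 0.0098 0 0 2.34 0.2; 0.0174 0.036 0.0098 0 0 2.34 0.2; 0.0174 0.036 0.0098 0 0 2.34 0.2; 0.0174 0.036 0.0098 0 0 2.34 0.2; 0.0174 0.036 0.0098 0 0 2.34 0.2; 0.0174 0.036 0.0098 0 0 2.34 0.2"}}

```text
time_s: 32.05
tool_pos: [563.8, 228.2, 199.8]
eef_rot: [-3.14, -0.006, -3.005]
wrist_force: [-0.1, -0.1, -1.3]
finger_gap: 60.6
grip_force: 33.0
```

Call:
{"fn": "jog_arm", "kwargs": {"targets": "0 0 0 0 0 0 0.2; 0 0 0 0 0 0 0.2; 0 0 -0.02 0 0 0 0.2; 0 0 -0.014 0 0 0 0.2; 0 0 0 0 0 0 0.2; 0 0 0 0 0 0 0.2; 0 0 0 0 0 0 0.2; 0 0 0 0 0 0 0.2; 0 0 0 0 0 0 0.2"}}

```text
time_s: 32.95
tool_pos: [563.9, 227.4, 165.8]
eef_rot: [-3.14, -0.004, -3.007]
wrist_force: [0.8, 0.4, 0.0]
finger_gap: 60.3
grip_force: 34.1
```

```bash
python3 avg.py
```

```text
[563.81 227.4  165.6 ] [0.03 0.01 0.11] 187.74
box xy -90.2 -0.1
```

Call:
{"fn": "jog_arm", "kwargs": {"targets": "0 0 -0.0018 0 0 0 0.2; 0.0099 0.0013 0 0 0 0 0.2; 0.0099 0.0013 0 0 0 0 0.2; 0.0099 0.0013 0 0 0 0 0.2; 0.005 0.0007 0 0 0 0 0.2; 0 0 0 0 0 0 0.2; 0 0 0 0 0 0 0.2"}}

```text
time_s: 33.95
tool_pos: [598.3, 232.1, 163.3]
eef_rot: [-3.14, -0.006, -3.006]
wrist_force: [0.3, 0.6, -0.8]
finger_gap: 60.6
grip_force: 34.1
```

Call:
{"fn": "jog_arm", "kwargs": {"targets": "0.0099 0.0013 0 0 0 0 0.2; 0.0099 0.0013 0 0 0 0 0.2; 0.0099 0.0013 0 0 0 0 0.2; 0.005 0.0007 0 0 0 0 0.2; 0 0 0 0 0 0 0.2; 0 0 0 0 0 0 0.2; 0 0 0 0 0 0 0.5; 0 0 0 0 0 0 1; 0 0 0 0 0 0 1; 0 0 0 0 0 0 1; 0 0 0 0 0 0 1; 0 0 0 0 0 0 1"}}

```text
time_s: 35.15
tool_pos: [633.2, 236.6, 163.6]
eef_rot: [-3.14, -0.005, -3.007]
wrist_force: [-1.2, -0.6, -0.1]
finger_gap: 85.7
grip_force: 0.0
```

```bash
python3 chk.py
```

```text
diff px 171 bbox (24, 0, 45, 62)
red [[287, 288, 7, 19, 73]]
orange [[580, 119, 39, 33, 830], [555, 121, 9, 19, 39], [294, 287, 6, 21, 103], [348, 288, 5, 20, 97]]
blue [[633, 257, 7, 31, 163]]
[633.2 236.6 163.5]
```

Orange is in, visible deep inside at (294–353, 288). Blue is last.

Call:
{"fn": "jog_arm", "kwargs": {"targets": "-0.025 -0.0034 0 0 0 0 1; -0.0248 -0.0033 0 0 0 0 1; -0.0187 -0.0434 0.0065 0 0 0 1; -0.0187 -0.0434 0.0065 0 0 0 1; -0.0187 -0.0434 0.0065 0 0 -2 1; -0.0187 -0.0434 0.0065 0 0 -3 1; -0.0187 -0.0434 0.0065 0 0 -3 0.8; -0.0187 -0.0434 0.0065 0 0 -3 0.8; -0.0187 -0.0434 0.0065 0 0 -3 0.8; -0.0187 -0.0434 0.0065 0 0 -3 0.8; -0.0187 -0.0434 0.0065 0 0 -3.9 0.8; -0.0187 -0.0434 0.0065 0 0 0 0.8"}}

```text
time_s: 36.45
tool_pos: [395.6, -205.7, 229.3]
eef_rot: [-3.14, -0.004, 2.911]
wrist_force: [1.6, -0.4, -0.0]
finger_gap: 76.8
grip_force: 0.0
```

```bash
python3 -c "
from h import *
for _ in range(6): bot.snapshot('side')"; python3 find.py blue orange
```

```text
[ 396.9 -202.8  228.7] [-180.    -0.3  167. ] [ 0.83  0.35 -0.55  1.97  0.23  0.89  1.51]
blue mid 419.9 -210.7 len 96.6 wid 59.7 ang -13.0 px (293, 145, 52, 79)
```

Call:
{"fn": "jog_arm", "kwargs": {"targets": "-0.0014 -0.0023 -0.036 0 0 0 0.8; 0 0 -0.036 0 0 0 0.8; 0 0 -0.036 0 0 0 0.8; 0 0 -0.036 0 0 0 0.8; 0 0 -0.035 0 0 0 0.8; 0 0 0 0 0 0 0.8; 0 0 0 0 0 0 0.8; 0 0 0 0 0 0 0.8; 0 0 0 0 0 0 0.8; 0 0 0 0 0 0 0.8"}}

```text
time_s: 37.85
tool_pos: [395.7, -206.9, 50.9]
eef_rot: [-3.14, -0.002, 2.911]
wrist_force: [-0.1, 0.2, -0.6]
finger_gap: 76.8
grip_force: 0.0
```

```bash
python3 avg.py; python3 find.py blue
```

```text
[ 395.32 -206.78   50.34] [0.25 0.1  0.35] 166.81
box xy -315.4 -407.8
[ 395.  -206.5   49.7] [-179.9   -0.3  166.8] [ 0.66  0.64 -0.33  2.17  0.5   0.42  1.26]
blue mid 419.8 -210.7 len 98.6 wid 60.6 ang -13.1 px (275, 186, 98, 136)
```

Call:
{"fn": "jog_arm", "kwargs": {"targets": "0.0005 0.0016 -0.025 0 0 0 0.8; 0 0 -0.02 0 0 0 0.8; 0 0 -0.006 0 0 0 0.8; 0 0 -0.0018 0 0 0 0.8; 0 0 0 0 0 0 0.8; 0 0 0 0 0 0 0.8; 0 0 0 0 0 0 0.6; 0 0 0 0 0 0 0.45; 0 0 0 0 0 0 0.2; 0 0 0 0 0 0 0.2; 0 0 0 0 0 0 0.2; 0 0 0 0 0 0 0.2", "newtons": 30}}

```text
time_s: 39.4
tool_pos: [395.7, -205.1, -2.5]
eef_rot: [-3.14, -0.004, 2.912]
wrist_force: [-0.7, 0.3, 5.6]
finger_gap: 60.4
grip_force: 31.4
```

Call:
{"fn": "jog_arm", "kwargs": {"targets": "0 0 0.004 0 0 0 0.2; 0 0 0.035 0 0 0 0.2; 0 0 0.045 0 0 0 0.2; 0.0168 0.0433 0.0118 0 0 2.1 0.2; 0.0168 0.0433 0.0118 0 0 2.1 0.2; 0.0168 0.0433 0.0118 0 0 2.1 0.2; 0.0168 0.0433 0.0118 0 0 2.1 0.2; 0.0168 0.0433 0.0118 0 0 2.1 0.2; 0.0168 0.0433 0.0118 0 0 2.1 0.2; 0.0168 0.0433 0.0118 0 0 2.1 0.2; 0.0168 0.0433 0.0118 0 0 2.1 0.2; 0.0168 0.0433 0.0118 0 0 2.1 0.2"}}

```text
time_s: 40.6
tool_pos: [546.6, 186.2, 187.5]
eef_rot: [-3.14, -0.006, -3.04]
wrist_force: [1.6, 1.2, -1.4]
finger_gap: 60.7
grip_force: 33.2
```

Call:
{"fn": "jog_arm", "kwargs": {"targets": "0.0168 0.0433 0.0118 0 0 2.1 0.2; 0 0 0 0 0 0 0.2; 0 0 0 0 0 0 0.2; 0 0 -0.02 0 0 0 0.2; 0 0 -0.015 0 0 0 0.2; 0 0 0 0 0 0 0.2; 0 0 0 0 0 0 0.2; 0 0 0 0 0 0 0.2; 0 0 0 0 0 0 0.2; 0 0 0 0 0 0 0.2"}}

```text
time_s: 41.6
tool_pos: [563.6, 228.0, 164.2]
eef_rot: [-3.14, -0.004, -3.005]
wrist_force: [-0.4, 0.5, -0.4]
finger_gap: 60.7
grip_force: 37.7
```

```bash
python3 avg.py
```

```text
[563.51 228.15 164.02] [0.05 0.06 0.14] 187.83
box xy -90.4 0.7
```

Call:
{"fn": "jog_arm", "kwargs": {"targets": "0.0001 -0.0007 -0.0003 0 0 -0.1 0.2; 0.0099 0.0013 0 0 0 0 0.2; 0.0099 0.0013 0 0 0 0 0.2; 0.0099 0.0013 0 0 0 0 0.2; 0.005 0.0007 0 0 0 0 0.2; 0 0 0 0 0 0 0.2; 0 0 0 0 0 0 0.2"}}

```text
time_s: 42.6
tool_pos: [589.4, 230.9, 160.7]
eef_rot: [-3.136, -0.027, -3.005]
wrist_force: [-14.9, -3.1, 2.9]
finger_gap: 60.2
grip_force: 43.7
```

Call:
{"fn": "jog_arm", "kwargs": {"targets": "-0.0099 -0.0013 0 0 0 0 0.2; -0.0099 -0.0013 0 0 0 0 0.2; -0.0099 -0.0013 0 0 0 0 0.2; -0.0099 -0.0013 0 0 0 0 0.2; -0.02 -0.0027 0.02 0 0 0 0.2; -0.02 -0.0027 0.02 0 0 0 0.2; 0 0 0 0 0 0 0.2; 0 0 0 0 0 0 0.2; 0 0 0 0 0 0 0.2; 0 0 0 0 0 0 0.2"}}

```text
time_s: 43.6
tool_pos: [519.1, 220.9, 202.4]
eef_rot: [-3.14, -0.006, -3.008]
wrist_force: [0.5, 0.9, -0.6]
finger_gap: 60.6
grip_force: 43.5
```

```bash
python3 avg.py; cat > held.py <<'E'
from find import *
c,w=snap('wrist','held');d,sd=snap('side','helds')
s=bot.sense();t=s['tool_pos'];Rt=R.from_euler('xyz',s['eef_rot']).as_matrix();u=-Rt[:,0];v=Rt[:,1]
for nm,cc,im in(('wrist',c,w),('side',d,sd)):
    h=cv2.cvtColor(im,cv2.COLOR_BGR2HSV);m=cv2.inRange(h,(106,165,45),(122,255,255))
    n,l,st,ce=cv2.connectedComponentsWithStats(m)
    print(nm,[st[j].tolist() for j in range(1,n) if st[j,4]>20])
    for off in (25,):
        for dz in(3,9):
            q=[t+u*(off+i*50)+v*j*31+np.array([0,0,dz]) for i,j in((-1,-1),(1,-1),(1,1),(-1,1))]
            print(' expect z+%d'%dz,proj(cc,q).round(0).tolist())
E
python3 held.py
```

```text
[518.88 221.23 202.66] [0.11 0.18 0.2 ] 187.71
box xy -135.6 -0.2
wrist [[253, 195, 136, 167, 5908], [580, 309, 60, 45, 1351]]
 expect z+3 [[255.0, 211.0], [266.0, 377.0], [376.0, 377.0], [387.0, 211.0]]
 expect z+9 [[252.0, 215.0], [264.0, 386.0], [378.0, 386.0], [390.0, 215.0]]
side [[251, 202, 21, 19, 114], [283, 212, 20, 15, 48], [75, 287, 23, 22, 303], [80, 322, 36, 27, 697], [92, 360, 35, 23, 445]]
 expect z+3 [[300.0, 213.0], [260.0, 203.0], [246.0, 217.0], [288.0, 228.0]]
 expect z+9 [[300.0, 211.0], [260.0, 201.0], [246.0, 215.0], [288.0, 225.0]]
```

```bash
cat > fit.py <<'E'
from find import *
from scipy.optimize import least_squares
c,w=snap('wrist','held2')
s=bot.sense();t=s['tool_pos'];Rt=R.from_euler('xyz',s['eef_rot']).as_matrix();u=-Rt[:,0];v=Rt[:,1]
h=cv2.cvtColor(w,cv2.COLOR_BGR2HSV);m=cv2.inRange(h,(106,165,45),(122,255,255));m[:,:230]=0;m[:,420:]=0
pts=[];E=[]
rows=[r for r in range(190,375,4)]
for r in rows:
    xs=np.flatnonzero(m[r]); 
    if len(xs)>3: E.append((r,xs[0],xs[-1]))
ys=np.flatnonzero(m[:,300:340].any(1)); print('rows',ys[0],ys[-1]); print(E)
E
python3 fit.py
```

```text
rows 195 357
[(198, np.int64(253), np.int64(388)), (202, np.int64(254), np.int64(388)), (206, np.int64(254), np.int64(388)), (210, np.int64(254), np.int64(387)), (214, np.int64(254), np.int64(387)), (218, np.int64(254), np.int64(387)), (222, np.int64(255), np.int64(387)), (226, np.int64(255), np.int64(386)), (230, np.int64(255), np.int64(386)), (234, np.int64(255), np.int64(386)), (238, np.int64(255), np.int64(386)), (242, np.int64(256), np.int64(386)), (246, np.int64(255), np.int64(386)), (250, np.int64(255), np.int64(386)), (254, np.int64(256), np.int64(386)), (258, np.int64(256), np.int64(386)), (262, np.int64(256), np.int64(385)), (266, np.int64(256), np.int64(385)), (270, np.int64(257), np.int64(385)), (274, np.int64(257), np.int64(385)), (278, np.int64(257), np.int64(385)), (282, np.int64(257), np.int64(385)), (286, np.int64(257), np.int64(384)), (290, np.int64(257), np.int64(384)), (294, np.int64(258), np.int64(383)), (298, np.int64(258), np.int64(383)), (302, np.int64(258), np.int64(383)), (306, np.int64(258), np.int64(383)), (310, np.int64(258), np.int64(383)), (314, np.int64(258), np.int64(383)), (318, np.int64(258), np.int64(383)), (322, np.int64(258), np.int64(382)), (326, np.int64(259), np.int64(382)), (330, np.int64(259), np.int64(382)), (334, np.int64(259), np.int64(382)), (338, np.int64(259), np.int64(381)), (342, np.int64(259), np.int64(381)), (346, np.int64(260), np.int64(381)), (350, np.int64(260), np.int64(381)), (354, np.int64(260), np.int64(381)), (358, np.int64(260), np.int64(380))]
```

```bash
cat >> fit.py <<'E'
E=np.array(E,float)
def pt(p,x,sgn):  # p: off,dz,pitch(up),lat,yaw ; x along card from mid
    off,dz,pi,la,yw=p
    a=u*np.cos(pi)+np.array([0,0,np.sin(pi)]); a=a+v*yw; k=t+u*off*0+np.array([0,0,dz])+v*la
    return k+a*(off+x)+v*31*sgn   # dz at finger line
def res(p):
    r=[]
    xs=np.linspace(-50,50,60)
    for sg in(-1,1):
        q=proj(c,[pt(p,x,sg) for x in xs]); o=np.argsort(q[:,1])
        e=np.interp(E[:,0],q[o,1],q[o,0]); 
        col=E[:,1]-0.5 if q[0,0]<320 else E[:,2]+0.5
        r.append(e-col)
    q=proj(c,[pt(p,-50,0)])[0]; r.append([3*(q[1]-194.5)])
    return np.concatenate(r)
f=least_squares(res,[20,8,0,0,0],x_scale=[1,1,.02,1,.02]);p=f.x
print('off %.1f dz %.1f pitch %.1fdeg lat %.1f yaw %.1f'%(p[0],p[1],np.degrees(p[2]),p[3],np.degrees(p[4])),'rms',np.sqrt((f.fun**2).mean()).round(2))
print('front row pred',proj(c,[pt(p,50,0)])[0], 'top z rear/front',pt(p,-50,0)[2]-t[2],pt(p,50,0)[2]-t[2])
E
python3 fit.py | tail -2
```

```text
off 16.2 dz 8.5 pitch 6.1deg lat -0.2 yaw -0.1 rms 0.38
front row pred [320.22564731 383.53948883] top z rear/front 5.032219933654858 15.22747546436446
```

The fit shows the blue card pitched nose-up by about 6° and slid back 9 mm, so it hit the plate above the slot. I'll lay it flat on the ledge, release it and regrip.

Call:
{"fn": "jog_arm", "kwargs": {"targets": "0.021 0.0028 0 0 0 0 0.2; 0.021 0.0028 0 0 0 0 0.2; 0.021 0.0031 0 0 0 0 0.2; 0 0 0 0 0 0 0.2; 0 0 0 0 0 0 0.2; 0 0 -0.02 0 0 0 0.2; 0 0 -0.012 0 0 0 0.2; 0 0 -0.004 0 0 0 0.2; 0 0 -0.002 0 0 0 0.2; 0 0 0 0 0 0 0.2; 0 0 0 0 0 0 0.2; 0 0 0 0 0 0 0.2"}}

```text
time_s: 45.3
tool_pos: [581.9, 230.4, 166.1]
eef_rot: [-3.141, -0.004, -3.007]
wrist_force: [1.6, 0.6, -1.7]
finger_gap: 60.5
grip_force: 43.5
```

```bash
python3 avg.py; python3 fit.py|tail -2
```

```text
[581.84 230.28 165.86] [0.08 0.07 0.16] 187.73
box xy -72.0 0.3
off 16.2 dz 8.6 pitch 6.5deg lat -0.2 yaw -0.1 rms 0.4
front row pred [320.42028584 384.25818135] top z rear/front 4.977114778930428 15.818111915211347
```

Call:
{"fn": "jog_arm", "kwargs": {"targets": "0 0 -0.0015 0 0 0 0.2; 0 0 0 0 0 0 0.2; 0 0 0 0 0 0 0.4; 0 0 0 0 0 0 0.6; 0 0 0 0 0 0 0.8; 0 0 0 0 0 0 0.8; 0 0 0 0 0 0 0.8; 0 0 0 0 0 0 0.8; 0 0 0 0 0 0 0.8"}}

```text
time_s: 46.55
tool_pos: [581.7, 230.2, 164.0]
eef_rot: [-3.14, -0.005, -3.007]
wrist_force: [0.0, 0.2, -0.4]
finger_gap: 77.2
grip_force: 0.0
```

```bash
python3 avg.py; python3 fit.py
```

```text
[581.66 230.18 163.97] [0.01 0.01 0.02] 187.74
box xy -72.2 0.2
rows 194 357
[(194, np.int64(256), np.int64(385)), (198, np.int64(254), np.int64(387)), (202, np.int64(254), np.int64(387)), (206, np.int64(255), np.int64(386)), (210, np.int64(255), np.int64(386)), (214, np.int64(255), np.int64(386)), (218, np.int64(255), np.int64(386)), (222, np.int64(256), np.int64(385)), (226, np.int64(256), np.int64(385)), (230, np.int64(256), np.int64(385)), (234, np.int64(256), np.int64(385)), (238, np.int64(256), np.int64(385)), (242, np.int64(256), np.int64(384)), (246, np.int64(257), np.int64(384)), (250, np.int64(256), np.int64(385)), (254, np.int64(257), np.int64(385)), (258, np.int64(257), np.int64(384)), (262, np.int64(257), np.int64(384)), (266, np.int64(257), np.int64(384)), (270, np.int64(258), np.int64(383)), (274, np.int64(258), np.int64(383)), (278, np.int64(258), np.int64(383)), (282, np.int64(258), np.int64(383)), (286, np.int64(259), np.int64(382)), (290, np.int64(259), np.int64(382)), (294, np.int64(259), np.int64(382)), (298, np.int64(260), np.int64(382)), (302, np.int64(260), np.int64(381)), (306, np.int64(260), np.int64(381)), (310, np.int64(260), np.int64(381)), (314, np.int64(261), np.int64(380)), (318, np.int64(261), np.int64(380)), (322, np.int64(261), np.int64(380)), (326, np.int64(261), np.int64(380)), (330, np.int64(262), np.int64(380)), (334, np.int64(262), np.int64(379)), (338, np.int64(262), np.int64(379)), (342, np.int64(263), np.int64(378)), (346, np.int64(263), np.int64(378)), (350, np.int64(263), np.int64(378)), (354, np.int64(304), np.int64(338))]
off 15.7 dz 3.8 pitch -5.2deg lat -0.3 yaw 0.1 rms 6.04
front row pred [320.60540016 356.34151915] top z rear/front 7.075983868922293 -2.4993280479691578
```

Call:
{"fn": "jog_arm", "kwargs": {"targets": "-0.0089 -0.0012 0 0 0 0 0.8; 0 0 0 0 0 0 0.8; 0 0 0 0 0 0 0.8; 0 0 0 0 0 0 0.6; 0 0 0 0 0 0 0.45; 0 0 0 0 0 0 0.2; 0 0 0 0 0 0 0.2; 0 0 0 0 0 0 0.2; 0 0 0 0 0 0 0.2; 0 0 0 0 0 0 0.2", "newtons": 30}}

```text
time_s: 47.9
tool_pos: [572.9, 229.0, 164.4]
eef_rot: [-3.14, -0.004, -3.007]
wrist_force: [-2.8, -1.2, 5.5]
finger_gap: 59.6
grip_force: 32.1
```

```bash
sed -i 's/if len(xs)>3:/if len(xs)>3 and r<350:/; s/3\*(q\[1\]-194.5)/3*(q[1]-ys[0]+.5)/' fit.py; python3 avg.py; python3 fit.py|tail -2
```

```text
[572.9  228.98 164.44] [0.01 0.02 0.01] 187.73
box xy -81.0 0.2
off 25.2 dz 3.5 pitch 4.0deg lat -0.3 yaw -0.0 rms 0.44
front row pred [320.39434194 385.7983388 ] top z rear/front 1.8635066456546383 8.410793575003254
```

Call:
{"fn": "jog_arm", "kwargs": {"targets": "0 0 0 0 0 0 0.4; 0 0 0 0 0 0 0.6; 0 0 0 0 0 0 0.8; 0 0 0.0012 0 0 0 0.8; 0 0 0 0 0 0 0.8; 0.0114 0.0015 0 0 0 0 0.8; 0.0114 0.0015 0 0 0 0 0.8; 0 0 0 0 0 0 0.8; 0 0 0 0 0 0 0.8; 0 0 0 0 0 0 0.8"}}

```text
time_s: 49.25
tool_pos: [594.8, 232.1, 165.0]
eef_rot: [-3.14, -0.006, -3.006]
wrist_force: [-0.1, 0.3, 0.1]
finger_gap: 77.1
grip_force: 0.0
```

```bash
python3 avg.py; python3 fit.py|tail -2
```

```text
[595.06 232.03 165.2 ] [0.17 0.02 0.08] 187.76
box xy -58.6 0.3
off 2.5 dz 3.8 pitch 1.9deg lat -0.2 yaw 0.0 rms 0.53
front row pred [320.68418333 348.20892751] top z rear/front 2.496285182096159 5.258152602108964
```

Call:
{"fn": "jog_arm", "kwargs": {"targets": "0 -0.0003 0.0003 0 0 0 0.8; 0 0 0 0 0 0 0.6; 0 0 0 0 0 0 0.45; 0 0 0 0 0 0 0.2; 0 0 0 0 0 0 0.2; 0 0 0 0 0 0 0.2; 0 0 0 0 0 0 0.2; 0 0 0.0015 0 0 0 0.2; 0 0 0 0 0 0 0.2; 0 0 0 0 0 0 0.2", "newtons": 30}}

```text
time_s: 50.6
tool_pos: [596.0, 232.1, 167.9]
eef_rot: [-3.141, -0.003, -3.007]
wrist_force: [0.1, -0.4, 6.1]
finger_gap: 51.1
grip_force: 2.8
```

```bash
python3 avg.py; python3 fit.py|tail -2
```

```text
[596.02 232.09 167.93] [0.01 0.01 0.01] 187.73
box xy -57.7 0.2
off 1.6 dz -2.4 pitch -2.8deg lat -0.1 yaw 0.4 rms 3.77
front row pred [321.34718231 332.97649663] top z rear/front 0.11982236056240936 -5.15827225225874
```

The fingers closed on top of the card (gap 51), so the tips sit about 5 mm behind the TCP. Regripping 4.5 mm lower.

Call:
{"fn": "jog_arm", "kwargs": {"targets": "0 0 0.003 0 0 0 0.5; 0 0 0 0 0 0 0.8; 0 0 0 0 0 0 0.8; 0 0 -0.005 0 0 0 0.8; 0 0 -0.005 0 0 0 0.8; 0 0 0 0 0 0 0.8; 0 0 0 0 0 0 0.8; 0 0 0 0 0 0 0.8"}}

```text
time_s: 51.75
tool_pos: [595.6, 231.8, 160.0]
eef_rot: [-3.14, -0.005, -3.007]
wrist_force: [-0.0, -0.5, -0.8]
finger_gap: 77.0
grip_force: 0.0
```

```bash
python3 avg.py; python3 fit.py|tail -2
```

```text
[595.66 231.76 160.12] [0.02 0.02 0.07] 187.74
box xy -58.1 -0.1
off 2.4 dz 9.2 pitch 2.0deg lat 0.2 yaw 0.1 rms 0.52
front row pred [321.38627873 355.80183372] top z rear/front 7.759898983105785 10.731258916013417
```

Call:
{"fn": "jog_arm", "kwargs": {"targets": "0 0 0.0008 0 0 0 0.8; 0 0 0 0 0 0 0.6; 0 0 0 0 0 0 0.45; 0 0 0 0 0 0 0.2; 0 0 0 0 0 0 0.2; 0 0 0 0 0 0 0.2; 0 0 0 0 0 0 0.2; 0 0 0.0015 0 0 0 0.2; 0 0 0 0 0 0 0.2; 0 0 0 0 0 0 0.2", "newtons": 30}}

```text
time_s: 53.1
tool_pos: [595.3, 231.4, 161.7]
eef_rot: [-3.14, -0.006, -3.007]
wrist_force: [0.0, -0.4, -0.0]
finger_gap: 60.7
grip_force: 32.5
```

```bash
python3 avg.py; python3 fit.py|tail -2
```

```text
[595.37 231.48 161.86] [0.08 0.09 0.12] 187.73
box xy -58.4 -0.3
off 2.2 dz 7.9 pitch 2.1deg lat -0.3 yaw 0.1 rms 0.45
front row pred [320.52911014 353.94902105] top z rear/front 6.316469326177241 9.547707928005082
```

Call:
{"fn": "jog_arm", "kwargs": {"targets": "0.0099 0.0016 0 0 0 0 0.2; 0.0099 0.0013 0 0 0 0 0.2; 0.0099 0.0013 0 0 0 0 0.2; 0.008 0.0011 0 0 0 0 0.2; 0 0 0 0 0 0 0.2; 0 0 0 0 0 0 0.2; 0 0 0 0 0 0 0.2"}}

```text
time_s: 54.15
tool_pos: [632.7, 237.1, 162.3]
eef_rot: [-3.14, -0.006, -3.006]
wrist_force: [-0.0, 0.6, 0.4]
finger_gap: 60.6
grip_force: 32.6
```

Call:
{"fn": "jog_arm", "kwargs": {"targets": "0 0 -0.0007 0 0 0 0.2; 0 0 0 0 0 0 0.5; 0 0 0 0 0 0 0.8; 0 0 0 0 0 0 0.8; -0.0129 -0.0018 0 0 0 0 0.8; -0.0129 -0.0018 0 0 0 0 0.8; 0 0 0 0 0 0 0.8; 0 0 0 0 0 0 0.8; 0 0 0 0 0 0 0.8"}}

```text
time_s: 55.05
tool_pos: [608.3, 233.3, 161.7]
eef_rot: [-3.14, -0.004, -3.007]
wrist_force: [0.4, -0.1, -0.8]
finger_gap: 76.7
grip_force: 0.0
```

```bash
python3 avg.py; python3 fit.py|tail -2
```

```text
[608.04 233.33 161.5 ] [0.21 0.02 0.1 ] 187.71
box xy -45.6 -0.2
off 26.8 dz 7.5 pitch 1.1deg lat 0.0 yaw -0.1 rms 1.26
front row pred [320.52555826 388.51489664] top z rear/front 7.226521429006539 8.556574993504
```

Flat and straight, with the middle at about −19 mm. Regripping at the rear and pushing through.

Call:
{"fn": "jog_arm", "kwargs": {"targets": "0 0.0002 -0.0005 0 0 0 0.8; 0 0 0 0 0 0 0.6; 0 0 0 0 0 0 0.45; 0 0 0 0 0 0 0.2; 0 0 0 0 0 0 0.2; 0 0 0 0 0 0 0.2; 0 0 0 0 0 0 0.2; 0 0 0.0012 0 0 0 0.2; 0 0 0 0 0 0 0.2; 0.0099 0.0013 0 0 0 0 0.2; 0.0099 0.0013 0 0 0 0 0.2; 0.003 0.0004 0 0 0 0 0.2", "newtons": 30}}

```text
time_s: 56.6
tool_pos: [630.9, 236.1, 161.6]
eef_rot: [-3.14, -0.005, -3.007]
wrist_force: [-0.9, 0.1, 0.3]
finger_gap: 60.9
grip_force: 32.6
```

Call:
{"fn": "jog_arm", "kwargs": {"targets": "0 0 0 0 0 0 0.2; 0 0 0 0 0 0 0.2; 0 0 0 0 0 0 0.2"}}

```text
time_s: 56.9
tool_pos: [629.7, 236.6, 162.2]
eef_rot: [-3.14, -0.006, -3.006]
wrist_force: [0.1, 0.3, -0.8]
finger_gap: 60.9
grip_force: 32.6
```

Call:
{"fn": "jog_arm", "kwargs": {"targets": "0 0 0 0 0 0 0.5; 0 0 0 0 0 0 1; 0 0 0 0 0 0 1; 0 0 0 0 0 0 1; 0 0 0 0 0 0 1; 0 0 0 0 0 0 1; 0 0 0 0 0 0 1"}}

```text
time_s: 57.6
tool_pos: [630.3, 236.6, 162.2]
eef_rot: [-3.14, -0.005, -3.007]
wrist_force: [-1.2, 0.4, 0.6]
finger_gap: 85.4
grip_force: 0.0
```

```bash
python3 chk.py
```

```text
diff px 1 bbox (62, 14, 1, 1)
red []
orange [[555, 123, 10, 21, 43], [580, 123, 40, 32, 834], [354, 292, 10, 22, 111]]
blue [[633, 260, 7, 31, 162], [286, 293, 5, 21, 72], [341, 293, 5, 21, 72]]
[630.3 236.6 162.2]
```

All four cards are in. Retreating and verifying the whole scene against the first pictures.

Call:
{"fn": "jog_arm", "kwargs": {"targets": "-0.025 -0.0034 0 0 0 0 1; -0.0248 -0.0033 0 0 0 0 1; 0 0 0.03 0 0 0 1; -0.01 -0.035 0.01 0 0 -8 1; -0.01 -0.035 0.01 0 0 -8 1; 0.02 -0.035 0.01 0 0 -8 1; 0.02 -0.035 0.01 0 0 -8 1; 0.02 -0.035 0 0 0 -8 1; 0.02 -0.03 0 0 0 -8 1; 0.01 -0.03 0 0 0 -8 1; 0.01 0 0 0 0 -8 1; 0 0 0 0 0 -8 1"}}

```text
time_s: 58.9
tool_pos: [661.5, -7.1, 231.8]
eef_rot: [-3.141, -0.004, 2.011]
wrist_force: [-0.2, 0.4, -0.6]
finger_gap: 85.3
grip_force: 0.0
```

```bash
python3 - <<'E'
from find import *
s=bot.sense();print(s['tool_pos'].round(0),s['time_s'])
for n in('scene','side'):
    a=cv2.imread(f'pics/{n}0.png').astype(int);c,im=snap(n,n+'end');d=(np.abs(im-a).sum(2)>100).astype(np.uint8)
    nn,l,st,ce=cv2.connectedComponentsWithStats(cv2.morphologyEx(d,cv2.MORPH_CLOSE,np.ones((3,3))))
    print(n,[st[j].tolist() for j in range(1,nn) if st[j,4]>15])
    h=cv2.cvtColor(im,cv2.COLOR_BGR2HSV)
    for k in('red','orange','blue'):
        m=cv2.inRange(h,*((106,165,60),(122,255,255)) if k=='blue' else H[k]);q,l,st,ce=cv2.connectedComponentsWithStats(m)
        print(k,[st[j].tolist() for j in range(1,q) if st[j,4]>15])
a=cv2.imread('pics/scene0.png').astype(int)[235:290,250:330];b=cv2.imread('pics/sceneend.png').astype(int)[235:290,250:330]
print('console diff',(np.abs(a-b).sum(2)>100).sum())
for i in(a,b):
    h=cv2.cvtColor(i.astype(np.uint8),cv2.COLOR_BGR2HSV);m=cv2.inRange(h,(100,130,60),(125,255,255));print('lever px',m.astype(bool).sum(),np.argwhere(m).mean(0))
E
```

```text
[661.  -7. 232.] 58.9
scene [[266, 0, 131, 230, 4426], [260, 21, 14, 23, 86], [213, 23, 45, 71, 469], [335, 29, 6, 13, 45], [342, 43, 41, 36, 357], [252, 46, 10, 23, 50], [332, 68, 22, 26, 160], [256, 70, 3, 28, 34], [278, 198, 30, 27, 448], [235, 212, 29, 28, 522], [189, 223, 29, 31, 553], [384, 234, 22, 16, 110], [376, 241, 7, 6, 22]]
red []
orange [[345, 0, 8, 8, 22], [369, 0, 20, 15, 81], [383, 0, 17, 21, 78], [420, 0, 9, 17, 31], [433, 0, 8, 10, 19], [443, 0, 7, 8, 21], [450, 0, 10, 7, 18], [361, 2, 7, 5, 17], [409, 7, 14, 13, 44], [443, 6, 7, 10, 21], [341, 9, 23, 52, 267], [403, 10, 7, 12, 20], [434, 11, 16, 8, 25], [318, 12, 18, 25, 227], [364, 13, 6, 6, 17], [381, 15, 7, 9, 20], [361, 16, 16, 19, 61], [436, 19, 4, 18, 24], [449, 19, 10, 5, 17], [377, 21, 16, 11, 34], [418, 21, 9, 5, 18], [412, 25, 10, 8, 19], [371, 26, 14, 25, 81], [256, 28, 30, 26, 321], [456, 31, 7, 8, 16], [545, 33, 95, 37, 627], [407, 37, 18, 9, 44], [352, 38, 11, 7, 31], [425, 39, 9, 14, 31], [454, 38, 8, 8, 20], [158, 41, 22, 41, 537], [433, 40, 7, 9, 22], [109, 44, 56, 86, 2873], [183, 44, 45, 31, 764
[... 614 characters left out ...]
1], [257, 72, 22, 77, 655], [484, 89, 36, 20, 92], [496, 95, 27, 17, 62], [300, 111, 14, 20, 138], [282, 128, 35, 29, 299], [523, 170, 34, 20, 183], [560, 189, 25, 70, 479], [401, 191, 37, 19, 272], [374, 207, 38, 22, 414], [512, 210, 38, 36, 331], [343, 228, 42, 24, 426], [261, 236, 218, 76, 1998], [261, 273, 218, 68, 2178], [267, 323, 55, 38, 1078], [526, 342, 6, 14, 28]]
red []
orange [[378, 63, 79, 14, 269], [633, 213, 7, 33, 187], [634, 247, 6, 68, 363], [631, 329, 9, 71, 506], [199, 330, 13, 12, 105]]
blue [[328, 164, 3, 8, 19], [75, 287, 23, 22, 309], [80, 322, 36, 27, 697], [92, 359, 35, 24, 445]]
console diff 26
lever px 64 [17.828125 23.4375  ]
lever px 49 [23.59183673 30.2244898 ]
```

```bash
python3 -c "
from workcell import bot
print(bot.finish_job())"
```

```text
the job is handed in; nothing more can be done
None
```

The job is handed in: the RCD was tripped with the test button and its lever lifted back up, then all four check cards present (grey, red, orange, blue) were posted into the record box, with the mug, dropper bottle and jar left where they stood.

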